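# Hang the stained-slide rack to drain from an S-hook in the rod's middle groove

### The job

Take the blue S-hook from its stand, lower it over the cross rod of the drying frame and feel it along the rod, pressing only lightly, until it settles into the middle groove above the drip tray; let go only once it bears on the bottom of that groove. Then lift the rack of slides by its handle, keeping it upright, and hang the handle's top bar in the hook's lower curl, gently lowering it until the hook carries the rack before you let go. The hook must stay in its groove, and the dishes, tubes and bottle are to be left alone.

Things in the scene. Friction and masses are not known exactly. Their poses are not given: they have to be found in the camera images.
- frame: Drying frame, fixed. Origin on the bench under the middle of its steel drip tray (140 x 260 mm, rim 15 mm high); x points across the tray, away from the hook stand, y along the cross rod, z up. Uprights at y = +-170 mm, x = 26 mm, 327 mm high, each with an aluminium boss head (24 mm wide) that clamps the cross rod. The clamps hold firm under the forces allowed here.
- rod_guess (a point): NOT the rod itself: a point of the frame 278 mm above its origin, axes as the frame. The steel cross rod (16 mm in diameter, along y) passes exactly above or below it (x = 0), but its boss heads are clamped by hand, so its centre line is up to 13 mm higher or lower, unmeasured: find it by touch or by eye.
- groove_guess (a point): NOT the groove itself: the same point as rod_guess. The rod is pushed through its boss heads by hand, so the middle groove's centre is up to 12 mm to either side of it along y, unmeasured: find it by touch or by eye. The rod has three turned grooves, 22 mm wide with square shoulders and a 10 mm neck (3 mm deep, blackened), 80 mm apart. The hook belongs in the middle one.
- hook_grip (a point): Point in the upper curl of the loose blue S-hook (110 g, flat steel strap 16 mm wide along y, 3.5 mm thick), midway between its two legs, 12 mm below the inside top, 15.5 mm below the highest point. z runs up the shank, y along the bar it hangs on. The legs face -x and +x, 31 mm over the outside, flat from 7 to 31 mm below the inside top: pinch them from above, a finger on each side of the bar.
- hook_top (a point): Inside top of the S-hook's upper curl, which bears on a rod. Axes as hook_grip. The curl opens downward, 24 mm wide inside; its top is an arch, 8 mm flat with 45 degree sides, that centres itself on a rod. The +x leg ends in a flared tip 39 mm below this point (x = 15 to 19 mm); the -x leg runs straight on down as the shank (inner face x = -12 mm), so the rod goes in from the +x side under the tip.
- hook_seat (a point): Inside bottom of the S-hook's lower curl: 112 mm below and 23.5 mm to the -x side of hook_top, same axes. The curl opens upward, 16 mm wide inside (8 mm to each side); the shank closes its +x side up to the top; its flared free tip is on the -x side, ending 26 mm above this point (11 to 15 mm out). A bar comes in from -x above the tip, then goes down along the shank.
- rack_grip (a point): Point midway between the two posts of the slide rack's handle, 95 mm above the rack's underside, 20 mm below the top bar. Axes: z up, y from post to post. The handle is an 8 mm wire loop, fixed in the rack's y-z plane: posts at y = +-24 mm (56 mm over the outside, 40 mm between), straight from 64 to 115 mm above the underside. Pinch the posts from outside, fingers closing along y, to leave the top bar free.
- rack_bar (a point): Centre of the handle's top bar (8 mm in diameter, along y), 115 mm above the rack's underside; its middle goes into the hook. When it hangs, the cross rod is 105 mm above it, so the gripper must lean back by about 45 degrees, towards the side that the hook's lower curl opens to, to stay clear of rod and hook.
- rack: Loose steel staining rack with nine glass slides, standing on the bench. Origin at the centre of its underside, z up. Tray 82 mm (x) by 96 mm (y), 33 mm high; with its handle 119 mm high; 0.25 to 0.42 kg. The handle's wires spread to the tray's ends below 64 mm. The rack is the same either way round.
- hook: The S-hook as a whole; same point and axes as hook_top. Hanging by itself it leans about 0.19 rad, its lower end towards +x, and with the rack on about 0.2 rad; lower curl and tip face -x. It swings easily about the rod it hangs on, can slide along it, and lifts off if pushed up. Pinched by flat fingers from above it turns nearly upright.
- stand: Hook stand, fixed: white plate 90 x 160 mm, 8 mm thick, with an inverted-U bar of 10 mm steel along its y axis: posts at y = +-65 mm, centre line of the bar 145 mm above the bench. Origin on the bench under the middle, z up.
- dishes: Bystander: loose stack of three red culture dishes, 90 mm in diameter, 45 mm high. Origin at the centre of its underside.
- tubes: Bystander: loose wire rack with capped test tubes, 65 mm (x) by 125 mm (y), 105 mm high. Origin at the centre of its underside.
- stain: Bystander: loose amber dropper bottle, 42 mm in diameter, 100 mm high. Origin at the centre of its underside.
Mind the look-alikes: they are no part of the job. Leave any brown or turquoise look-alike of the rack alone.

How it is judged:
By the outcome, as a careful person would: the job done as asked, in the order asked, and still so for the second after the job is handed in, with the robot touching nothing.
It also fails if it takes over 72 s, if anything falls off the work surface, if the arm or the gripper's body presses on something with over 40 N, if the wrist force passes 120 N, or if a joint passes its speed limit or range.

### The arm

A 6-joint arm with a two-finger parallel gripper is mounted at the origin on the work surface. World frame = base frame: x ahead of the robot, y to its left, z up, the work surface at z = 0. Lengths are in m, angles in rad, forces in N, time in s.
With the tool pointing down it reaches from about 0.25 to 0.725 m from the base axis. Payload 4 kg.
Tool frame: the origin (TCP) lies on the centre line of the jaws, within the pads' length; the fingertips stand 17 mm ahead of it and the grasp point (between the pads) lies 2 mm behind it; z points along the fingers, y is the line along which they close (so a half turn about z gives the same grasp; the last joint's range is limited). The gripper opens to 85 mm and grips with 20 to 120 N. Pads are 22 mm wide; open, the fingers measure 114 mm over their backs; the gripper's body (76 mm by 85 mm) begins 54 mm behind the grasp point. The pads swing forward as they close: fully open they stand 13 mm farther back than shut.
Start: joints at [1.195, 0.241, 0.005, 1.335, 0, 1.571], TCP at [0.184, 0.465, 0.248] pointing down, gripper open.
Joint ranges: [-2.72, 2.72], [-1.05, 1.87], [-1.09, 1.28], [-1.99, 2.15], [-1.42, 1.44], [-3.14, 3.14]. Speed limits (rad/s): [2.79, 2.79, 3.14, 3.14, 3.14, 3.14].

### API

Orientations are given as a unit quaternion [x, y, z, w].
In Python, from workcell import bot, camera, get_calibration gives the robot as it stands.
- The arm moves only by the tool apply_moves, never from a script. Its argument "steps" is a list of rows, each a list of 3 entries, a list of its own where there are three numbers: the shift along the tool's x, y, z as a fraction of full scale, then the turn, a rotation vector about the tool's x, y, z as a fraction of full scale, then the opening, from 0 (shut) to 1 (fully open). A call has exactly 8 rows; each row shifts and turns the commanded pose from where the row before left it, along the tool's axes as they then stand; what a row does not reach is not made up. Full scale, the value 1, is 20 cm for a shift and pi rad for a turn. A row lasts 1/12 s, in which the tool goes at most 41.7 mm and 7.16 degrees, less where a joint would pass 70% of its speed; a pose out of reach is approached as far as the arm can. A call with a number of a shift or a turn outside -1 to 1 is refused whole. A call with a gripper value outside its range is refused whole. The fingers move at their own pace and stop on an object; the grip force is fixed at half the most. Time passes only in rows, so rows that do not move let the fingers close, or fill a call up. It gives the time, the measured TCP pose, the force, the opening and the grip force at its end, in the units of the state.
- bot.get_obs(): the state, without advancing time (a new reading comes with each control period).
- camera(name): name is "side" or "top" or "wrist"; returns (picture, depth): 400x640x3 uint8, red, green, blue; 400x640 float32, m along the optical axis (not along the pixel's ray), 0 where there is no reading.
- get_calibration(name): a dict with "fov_y" (degrees; the focal length in pixels is half the picture's height over the tangent of half this angle, whatever the lens; pixels are square), "cx", "cy" (the principal point, pixels), "rvec" (rotation vector, rad) and "tvec" (3), from world to camera coordinates, as OpenCV has them. Camera axes: x right, y down, z forward; pixel columns grow to the right and rows downward; lengths in m; the calibration is good to about 2 mm. A picture is of the moment at which its call begins: read the wrist's pose just before it. get_calibration takes no time and is no camera call; for the wrist camera it gives the pose at the moment of the call.
- bot.job_done(): hands the job in; it is judged then, once.
The state is a dict: "clock": time; "joint_pos": joint angles; "joint_vel": joint speeds; "tau": joint torques, N m; "eef_pos": TCP position; "tool_rot": TCP orientation; "ft_force": force on the tool from outside, world axes, zero at the start; "ft_torque": the same for the moment, N m; "grip_width": finger opening in m; "grasp_force": force on a finger pad.
Only numpy, scipy, OpenCV 4.12 (cv2) and the standard library are available. Lean on these libraries where they do the work, as an engineer would, in place of code of your own. Each camera call takes 0.05 s, during which the arm holds its last target. There are 200 camera calls.

## Working session

There is one attempt and no reset: what is moved stays moved. The work goes in short steps, Python scripts to look and compute and a tool call to move; the robot and the scene stay as the last step left them, time stands still between calls to the robot, and variables do not carry over. Pictures are saved under pics/ and viewed, at most 10 in all, crops included, and the job is handed in when it is done.

Besides the shell and the picture viewer there is one more tool, called after "Call:" in YAML: its name, and indented under it one key for each argument. apply_moves: Moves the arm, as the interface text tells. Its arguments: {"type":"object","properties":{"steps":{"type":"array"}},"required":["steps"]}

```bash
ls; mkdir -p pics; cat > h.py <<'E'
import numpy as np, cv2
from scipy.spatial.transform import Rotation as R
from workcell import bot, camera, get_calibration
def cal(n):
    c=get_calibration(n); f=200/np.tan(np.radians(c["fov_y"])/2)
    return f,c["cx"],c["cy"],R.from_rotvec(np.array(c["rvec"]).ravel()).as_matrix(),np.array(c["tvec"]).ravel()
def cloud(d,k):
    f,cx,cy,M,t=k; v,u=np.mgrid[0:400,0:640]
    P=np.stack([(u-cx)/f*d,(v-cy)/f*d,d],-1)
    return (P-t)@M
def proj(p,k):
    f,cx,cy,M,t=k; q=M@np.array(p)+t
    return f*q[0]/q[2]+cx,f*q[1]/q[2]+cy
def onz(u,v,z,k):
    f,cx,cy,M,t=k; r=M.T@np.array([(u-cx)/f,(v-cy)/f,1]); o=-M.T@t
    return o+r*(z-o[2])/r[2]
E
python3 - <<'E'
from h import *
for n in("top","side"):
    k=cal(n); im,d=camera(n); np.savez(f"pics/{n}.npz",im=im,d=d)
    cv2.imwrite(f"pics/{n}0.png",im[...,::-1])
    print(n,k[0],k[1],k[2],-k[3].T@k[4],k[3][2], get_calibration(n).keys(), (d>0).mean())
o=bot.get_obs(); print(o)
E
```

```text
pics
top 429.51701270025814 317.65878389389127 205.99660951801982 [ 0.41759941 -0.01767211  1.27619955] [ 0.08134368  0.00761261 -0.99665704] dict_keys(['fov_y', 'cx', 'cy', 'rvec', 'tvec']) 0.99636328125
side 442.4424007197731 324.1176580967747 200.45743303003567 [ 0.06172988 -0.77648229  0.9457032 ] [ 0.3659093   0.66485696 -0.65121088] dict_keys(['fov_y', 'cx', 'cy', 'rvec', 'tvec']) 0.99605859375
{'clock': 0.1, 'joint_pos': array([ 1.19498887e+00,  2.41344318e-01,  3.86956024e-03,  1.33520914e+00,
       -1.21691074e-05,  1.57081278e+00]), 'joint_vel': array([-0.0006637 , -0.00274574,  0.00257647,  0.00169699, -0.00030432,
       -0.00058138]), 'tau': array([-6.49386529e-04, -3.73137367e+01,  2.53010148e+01,  1.08227230e-02,
       -7.76899287e-05,  4.76601414e-06]), 'eef_pos': array([0.18331978, 0.46460942, 0.24750267]), 'tool_rot': array([ 1.86807925e-01,  9.82396004e-01, -9.28310861e-04, -1.70313964e-04]), 'ft_force': array([ 0.99155797,  0.85555959, -0.40489334]), 'ft_torque': array([-0.02724321, -0.02364939, -0.00171053]), 'grasp_force': 0.0, 'grip_width': 0.08551211764566029}
```

View pics/top0.png

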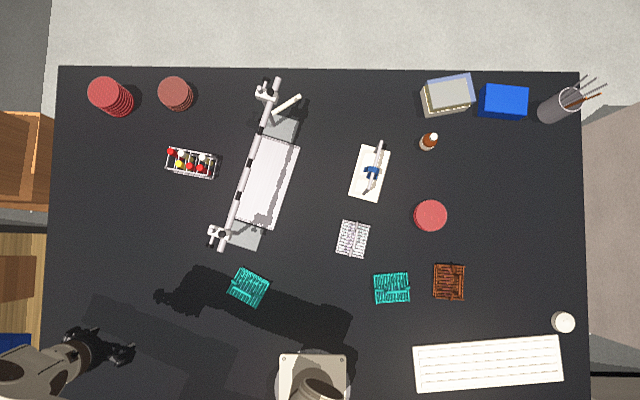

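View pics/side0.png

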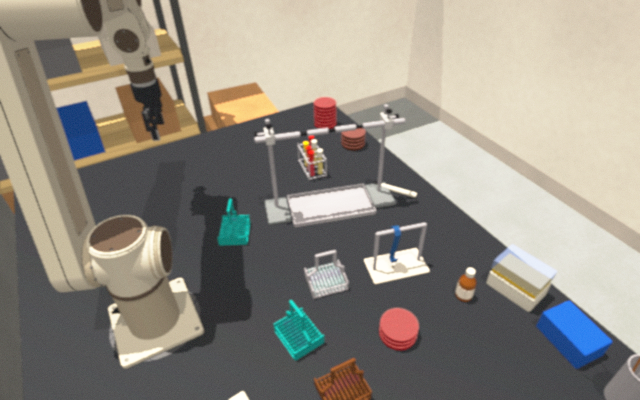

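The top picture (+x up, +y left) shows the frame's rod from (215,235) to (270,90), with three black grooves. The stand is at (370,172) with the blue hook on its bar at (371,172). There are four rack-like things: silver at (353,238), turquoise at (250,287) and (392,287), and brown at (449,281). The silver one with glass slides is the rack, since the turquoise and brown ones are look-alikes.

```bash
python3 - <<'E'
from h import *
for n in("top","side"):
    k=cal(n); z=np.load(f"pics/{n}.npz"); im,d=z["im"],z["d"]; P=cloud(d,k); ok=d>0
    hsv=cv2.cvtColor(im,cv2.COLOR_RGB2HSV); X,Y,Z=P[...,0],P[...,1],P[...,2]
    print(n,"bench z",np.median(Z[ok&(abs(Z)<.02)]),np.std(Z[ok&(abs(Z)<.01)]))
    def lin(m,name):
        q=P[m]; c=np.median(q,0) if 0 else q.mean(0); w,V=np.linalg.eigh(np.cov((q-c).T)); v=V[:,-1]
        s=(q-c)@v; print(n,name,len(q),"c",c.round(4),"dir",v.round(4),"ext",s.min().round(4),s.max().round(4),"zmax",np.percentile(q[:,2],[50,95]).round(4)); return c,v
    # rod
    reg=ok&(X>.3)&(X<1.0)&(Y>.05)&(Y<.5)
    rod=reg&(Z>.25)&(Z<.31); lin(rod,"rod")
    st=ok&(X>.4)&(X<.8)&(Y<-.05)&(Y>-.35)
    lin(st&(Z>.135)&(Z<.16)&(hsv[...,1]<90),"standbar")
    blue=st&(hsv[...,0]>100)&(hsv[...,0]<125)&(hsv[...,1]>120)&(Y>-.3); lin(blue,"hook")
    lin(blue&(Z>.14),"hooktop")
    rk=ok&(X>.3)&(X<.53)&(Y<-.05)&(Y>-.2)
    lin(rk&(Z>.105)&(Z<.13),"bar"); lin(rk&(Z>.085)&(Z<.13),"handle")
    for nm,m in(("tray",reg&(Z<.03)&(Z>-.01)&(im.min(-1)>150)),("plate",st&(Z<.02)&(im.min(-1)>170)&(X>.5)),("rack",rk&(Z>.015)&(Z<.05))):
        m8=m.astype(np.uint8); nl,l,s,_=cv2.connectedComponentsWithStats(m8,connectivity=8)
        b=1+np.argmax(s[1:,4]); q=P[l==b]; r=cv2.minAreaRect(q[:,:2].astype(np.float32)); print(n,nm,len(q),np.round(r[0],4),np.round(r[1],4),r[2],"z",np.median(q[:,2]).round(4))
z=np.load("pics/top.npz"); im=z["im"]
a=cv2.resize(im[60:260,190:400][...,::-1],None,fx=2.9,fy=2.9,interpolation=cv2.INTER_CUBIC)
cv2.imwrite("pics/c1.png",a)
E
```

```text
top bench z 0.001015574947186139 0.0027430430883469115
top rod 1563 c [0.5985 0.1551 0.2918] dir [-0.9573  0.2892  0.0026] ext -0.2157 0.2143 zmax [0.2915 0.3004]
top standbar 186 c [ 0.6241 -0.1581  0.1492] dir [-0.9665  0.2566 -0.0019] ext -0.0702 0.0695 zmax [0.1494 0.154 ]
top hook 90 c [ 0.6088 -0.1536  0.1241] dir [0.0298 0.0978 0.9948] ext -0.0894 0.0336 zmax [0.1467 0.1566]
top hooktop 56 c [ 0.6093 -0.1533  0.1507] dir [-0.2433 -0.9695 -0.0303] ext -0.0153 0.0152 zmax [0.1507 0.157 ]
top bar 59 c [ 0.4274 -0.1102  0.1186] dir [-0.9775  0.2109 -0.007 ] ext -0.0275 0.0273 zmax [0.1181 0.1221]
top handle 64 c [ 0.427  -0.1099  0.1168] dir [-0.975   0.2117 -0.0667] ext -0.0279 0.0286 zmax [0.118 0.122]
top tray 3271 [0.5907 0.1455] [0.1244 0.2632] 73.00758361816406 z 0.0037
top plate 1182 [ 0.6229 -0.1594] [0.0902 0.1601] 75.28717803955078 z 0.0083
top rack 97 [ 0.4229 -0.1308] [0.0391 0.096 ] 78.82870483398438 z 0.0292
side bench z 0.0015719950724658715 0.002316067312541039
side rod 1090 c [0.5962 0.1504 0.2902] dir [-9.581e-01  2.864e-01  4.000e-04] ext -0.2181 0.2118 zmax [0.2906 0.3013]
side standbar 207 c [ 0.6243 -0.1607  0.1485] dir [-0.9675  0.2529 -0.0013] ext -0.0698 0.0676 zmax [0.1495 0.1532]
side hook 152 c [ 0.6094 -0.1605  0.1137] dir [ 0.0033 -0.0447  0.999 ] ext -0.0816 0.043 zmax [0.1229 0.1549]
side hooktop 57 c [ 0.6103 -0.1601  0.15  ] dir [-0.1945 -0.9007 -0.3884] ext -0.0182 0.0128 zmax [0.1513 0.1559]
side bar 84 c [ 0.4288 -0.1131  0.1173] dir [-0.9793  0.2003  0.0306] ext -0.0277 0.0282 zmax [0.1185 0.1223]
side handle 118 c [ 0.4289 -0.1134  0.1108] dir [-0.9774  0.2057  0.0483] ext -0.0281 0.0286 zmax [0.1167 0.1219]
side tray 2451 [0.63   0.1413] [0.145  0.3327] 72.77538299560547 z 0.0054
side plate 1308 [ 0.6295 -0.1553] [0.104  0.1662] 75.84883880615234 z 0.0093
side rack 597 [ 0.4298 -0.1117] [0.084  0.1001] 78.54951477050781 z 0.0276
```

View pics/c1.png

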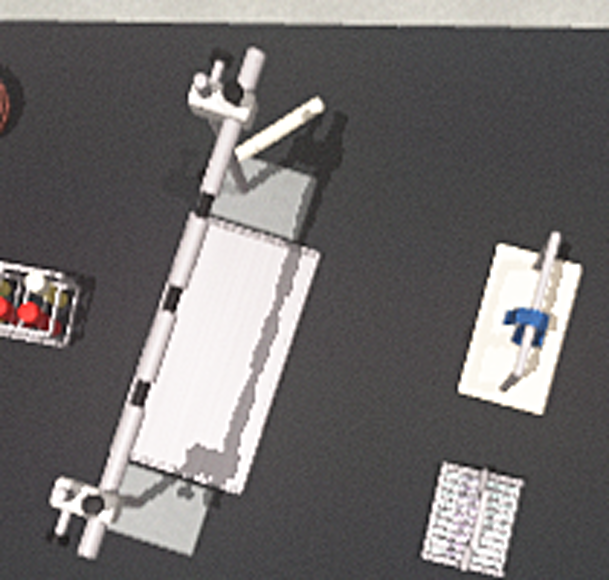

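```bash
python3 - <<'E'
from h import *
B=np.array([-.9575,.2885,0]); B/=np.linalg.norm(B); A=np.array([.2885,.9575,0]);A/=np.linalg.norm(A)
C=np.array([.5965,.153,0])
for n in("top","side"):
    k=cal(n); z=np.load(f"pics/{n}.npz"); im,d=z["im"],z["d"]; P=cloud(d,k); ok=d>0
    a=(P-C)@A; s=(P-C)@B; Z=P[...,2]
    m=ok&(abs(s)<.13)&(abs(a)<.03)&(Z>.24)&(Z<.32); g=im.max(-1)
    dark=m&(g<80)
    br=m&(g>130); print(n,"rod body z med,95,max",np.percentile(Z[br],[50,90,97]).round(4),"a",np.median(a[br]).round(4), np.percentile(a[br],[3,97]).round(4))
    nl,l,st,ce=cv2.connectedComponentsWithStats(dark.astype(np.uint8),connectivity=8)
    for i in range(1,nl):
        if st[i,4]>8:
            q=P[l==i]; u,v=ce[i]; print(n,"groove",st[i,4],ce[i].round(2),"mean",q.mean(0).round(4),"s",s[l==i].min().round(4),s[l==i].max().round(4),"cast@.282",onz(u,v,.29,k).round(4))
    # hook profile in stand axes
    S=np.array([.6235,-.1595,0]); b=np.array([-.967,.2548,0]); x=np.array([.2548,.967,0])
    hsv=cv2.cvtColor(im,cv2.COLOR_RGB2HSV)
    blue=ok&(hsv[...,0]>100)&(hsv[...,0]<125)&(hsv[...,1]>120)&(abs((P-S)@x)<.06)&(abs((P-S)@b)<.06)
    q=P[blue]; 
    for z0 in np.arange(.03,.165,.01):
        r=q[(q[:,2]>=z0)&(q[:,2]<z0+.01)]
        if len(r): print(n,round(z0,3),len(r),"x",((r-S)@x).min().round(3),((r-S)@x).max().round(3),"y",((r-S)@b).min().round(3),((r-S)@b).max().round(3))
im=np.load("pics/side.npz")["im"]
cv2.imwrite("pics/c2.png",cv2.resize(im[200:320,290:450][...,::-1],None,fx=5,fy=5,interpolation=cv2.INTER_CUBIC))
E
```

```text
top rod body z med,95,max [0.2912 0.294  0.2952] a -0.0023 [-0.0085  0.0059]
top groove 32 [260.22 130.59] mean [0.6734 0.1272 0.2886] s -0.0907 -0.0714 cast@.282 [0.673 0.127 0.29 ]
top groove 33 [249.24 162.67] mean [0.5969 0.1507 0.289 ] s -0.0105 0.0084 cast@.282 [0.5967 0.1505 0.29  ]
top groove 33 [238.3  195.27] mean [0.5203 0.1739 0.2885] s 0.0697 0.0888 cast@.282 [0.5202 0.1736 0.29  ]
top 0.03 2 x -0.002 0.002 y 0.018 0.019
top 0.04 1 x 0.005 0.005 y 0.021 0.021
top 0.05 9 x -0.02 0.006 y 0.007 0.02
top 0.06 6 x -0.02 0.005 y 0.011 0.021
top 0.07 6 x 0.002 0.004 y 0.007 0.022
top 0.12 6 x -0.008 0.023 y 0.012 0.021
top 0.13 4 x 0.018 0.02 y 0.013 0.02
top 0.14 26 x -0.013 0.018 y 0.009 0.021
top 0.15 30 x -0.007 0.012 y 0.009 0.022
side rod body z med,95,max [0.2907 0.2943 0.2954] a -0.006 [-0.0113  0.0034]
side groove 11 [358.55 126.18] mean [0.673  0.1249 0.2895] s -0.0891 -0.0759 cast@.282 [0.6725 0.1242 0.29  ]
side groove 16 [331.5  130.25] mean [0.5981 0.1482 0.2873] s -0.0101 0.004 cast@.282 [0.596  0.1445 0.29  ]
side groove 21 [303.38 133.67] mean [0.5216 0.1717 0.288 ] s 0.0695 0.0851 cast@.282 [0.5202 0.1688 0.29  ]
side 0.03 5 x 0.001 0.006 y 0.009 0.013
side 0.04 6 x 0.002 0.008 y 0.01 0.015
side 0.05 7 x -0.02 0.006 y 0.013 0.02
side 0.06 7 x -0.02 0.002 y 0.012 0.02
side 0.07 10 x -0.003 0.002 y 0.005 0.02
side 0.08 9 x -0.004 -0.001 y 0.008 0.018
side 0.09 10 x -0.007 -0.003 y 0.007 0.02
side 0.1 10 x -0.009 -0.005 y 0.009 0.02
side 0.11 9 x -0.009 -0.006 y 0.008 0.019
side 0.12 11 x -0.012 -0.008 y 0.008 0.02
side 0.13 11 x -0.014 -0.009 y 0.006 0.019
side 0.14 26 x -0.015 0.016 y 0.004 0.019
side 0.15 31 x -0.01 0.012 y 0.005 0.02
```

View pics/c2.png

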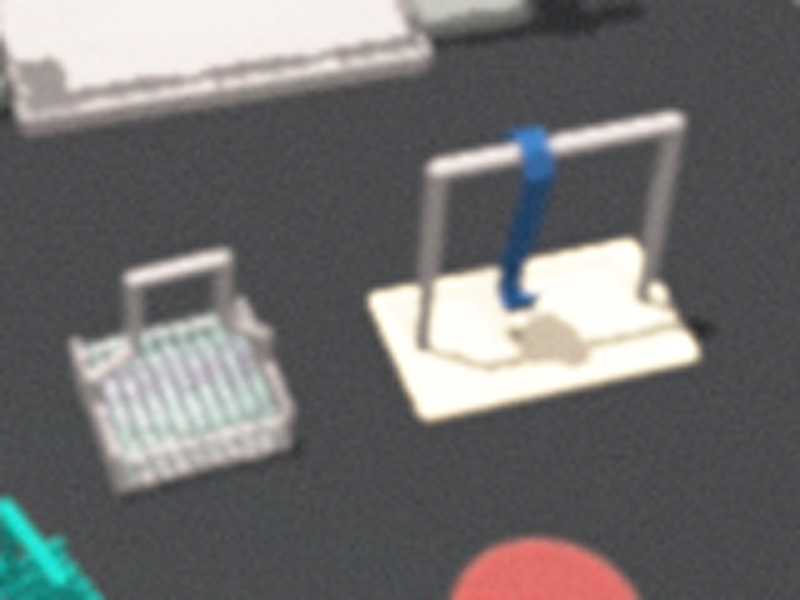

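The crop shows the silver slide rack, with glass slides and its handle, at left, and the hook on the stand bar. The hook's lower curl faces the camera side (-x of the stand), so hook axes match the frame axes. Measured: hook top at about (.610,-.157,.150), rod centre z at about .286, middle groove at about (.597,.152).

```bash
cat >> h.py <<'E'
def rot(z,y):
    z=np.array(z,float);z/=np.linalg.norm(z); y=np.array(y,float); y-=z*(y@z); y/=np.linalg.norm(y)
    return R.from_matrix(np.stack([np.cross(y,z),y,z],1))
def plan(wps,start=None):
    """wps: (pos, Rot or None, rows, grip)"""
    o=bot.get_obs(); p,r=(o["eef_pos"],R.from_quat(o["tool_rot"])) if start is None else start
    p=np.array(p,float); i=0
    for P,Q,n,g in wps:
        P=np.array(P,float); Q=Q or r; dr=(r.inv()*Q).as_rotvec()
        if n==0: n=1
        for j in range(n):
            dp=np.round(r.inv().apply((P-p)/(n-j))/.2,3); rv=np.round((r.inv()*Q).as_rotvec()/(n-j)/np.pi,4)
            p=p+r.apply(dp*.2); r=r*R.from_rotvec(rv*np.pi)
            if i%8==0: print("--call",i//8)
            print([dp.tolist(),rv.tolist(),g], "" if np.linalg.norm(dp)*200<41.7 and np.linalg.norm(rv)*180<7.16 else "FAST"); i+=1
    print("end",p.round(4),"rows",i)
def st():
    o=bot.get_obs(); M=R.from_quat(o["tool_rot"]).as_matrix()
    print("t",o["clock"],"p",o["eef_pos"].round(4),"y",M[:,1].round(3),"z",M[:,2].round(3),"j",o["joint_pos"].round(2),"F",o["ft_force"].round(2),"T",o["ft_torque"].round(2),"w",round(o["grip_width"],4),o["grasp_force"])
down=np.array([0,0,-1.])
E
python3 - <<'E'
from h import *
Q=rot(down,[.2548,.967,0])
plan([((.25,.37,.42),None,5,1),((.60,-.13,.42),Q,15,1),((.6105,-.1560,.26),Q,4,1)])
E
```

```text
--call 0
[[-0.097, -0.064, -0.172], [0.0, 0.0, 0.0], 1] 
[[-0.097, -0.064, -0.172], [0.0, 0.0, 0.0], 1] 
[[-0.097, -0.064, -0.173], [0.0, 0.0, 0.0], 1] 
[[-0.096, -0.064, -0.172], [0.0, 0.0, 0.0], 1] 
[[-0.097, -0.063, -0.173], [0.0, 0.0, 0.0], 1] 
[[-0.17, -0.112, 0.0], [-0.0, -0.0, -0.0025], 1] 
[[-0.169, -0.114, 0.0], [-0.0, -0.0, -0.0025], 1] 
[[-0.168, -0.115, 0.0], [-0.0, -0.0, -0.0025], 1] 
--call 1
[[-0.167, -0.116, 0.0], [-0.0, -0.0, -0.0025], 1] 
[[-0.166, -0.117, 0.0], [-0.0001, -0.0, -0.0025], 1] 
[[-0.165, -0.119, 0.0], [-0.0, -0.0, -0.0025], 1] 
[[-0.164, -0.12, 0.0], [-0.0001, -0.0, -0.0025], 1] 
[[-0.163, -0.121, 0.0], [-0.0, -0.0, -0.0025], 1] 
[[-0.162, -0.123, 0.0], [-0.0001, -0.0, -0.0025], 1] 
[[-0.161, -0.124, 0.0], [-0.0, -0.0, -0.0025], 1] 
[[-0.16, -0.125, 0.0], [-0.0001, -0.0, -0.0025], 1] 
--call 2
[[-0.16, -0.127, 0.001], [-0.0, -0.0, -0.0025], 1] 
[[-0.158, -0.128, 0.0], [-0.0001, -0.0, -0.0025], 1] 
[[-0.158, -0.129, 0.001], [-0.0, -0.0, -0.0026], 1] 
[[-0.156, -0.13, 0.0], [-0.0001, -0.0, -0.0025], 1] 
[[-0.021, -0.028, 0.2], [0.0, -0.0, -0.0], 1] 
[[-0.021, -0.028, 0.2], [0.0, -0.0, -0.0], 1] 
[[-0.021, -0.028, 0.2], [0.0, -0.0, -0.0], 1] 
[[-0.021, -0.028, 0.2], [0.0, -0.0, -0.0], 1] 
end [ 0.6104 -0.156   0.26  ] rows 24
```

Call:
apply_moves:
  steps:
    - [[-0.097,-0.064,-0.172],[0,0,0],1]
    - [[-0.097,-0.064,-0.172],[0,0,0],1]
    - [[-0.097,-0.064,-0.172],[0,0,0],1]
    - [[-0.097,-0.064,-0.172],[0,0,0],1]
    - [[-0.097,-0.064,-0.172],[0,0,0],1]
    - [[-0.17,-0.112,0],[0,0,-0.0025],1]
    - [[-0.169,-0.114,0],[0,0,-0.0025],1]
    - [[-0.168,-0.115,0],[0,0,-0.0025],1]

```text
clock: 0.77
eef_pos: [0.321, 0.2687, 0.4208]
tool_rot: [0.174, 0.985, 0.0, 0.0]
ft_force: [1.4, 0.4, -0.3]
grip_width: 0.0857
grasp_force: 0.0
```

Call:
apply_moves:
  steps:
    - [[-0.167,-0.116,0],[0,0,-0.0025],1]
    - [[-0.166,-0.117,0],[0,0,-0.0025],1]
    - [[-0.165,-0.119,0],[0,0,-0.0025],1]
    - [[-0.164,-0.12,0],[0,0,-0.0025],1]
    - [[-0.163,-0.121,0],[0,0,-0.0025],1]
    - [[-0.162,-0.123,0],[0,0,-0.0025],1]
    - [[-0.161,-0.124,0],[0,0,-0.0025],1]
    - [[-0.16,-0.125,0],[0,0,-0.0025],1]

```text
clock: 1.43
eef_pos: [0.5073, 0.0014, 0.42]
tool_rot: [0.144, 0.99, 0.0, -0.0]
ft_force: [1.9, 0.8, 0.5]
grip_width: 0.0855
grasp_force: 0.0
```

Call:
apply_moves:
  steps:
    - [[-0.16,-0.127,0],[0,0,-0.0025],1]
    - [[-0.158,-0.128,0],[0,0,-0.0025],1]
    - [[-0.158,-0.129,0],[0,0,-0.0025],1]
    - [[-0.156,-0.13,0],[0,0,-0.0025],1]
    - [[-0.021,-0.028,0.2],[0,0,0],1]
    - [[-0.021,-0.028,0.2],[0,0,0],1]
    - [[-0.021,-0.028,0.2],[0,0,0],1]
    - [[-0.021,-0.028,0.2],[0,0,0],1]

```text
clock: 2.1
eef_pos: [0.6108, -0.1568, 0.2574]
tool_rot: [0.129, 0.992, 0.0, -0.0]
ft_force: [0.5, 0.7, -0.4]
grip_width: 0.0854
grasp_force: 0.0
```

```bash
cat >> h.py <<'E'
def look(n,name,crop=None,f=1):
    k=cal(n); im,d=camera(n); np.savez(f"pics/{name}.npz",im=im,d=d)
    a=im[...,::-1]
    if crop: a=a[crop[1]:crop[3],crop[0]:crop[2]]
    cv2.imwrite(f"pics/{name}.png",cv2.resize(a,None,fx=f,fy=f,interpolation=cv2.INTER_CUBIC)); return im,d,k,cloud(d,k)
def stats(q,name):
    c=q.mean(0); w,V=np.linalg.eigh(np.cov((q-c).T)); v=V[:,-1]; s=(q-c)@v
    print(name,len(q),"c",c.round(4),"mid",(c+v*(s.min()+s.max())/2).round(4),"dir",v.round(3),"len",(s.max()-s.min()).round(4),"z95",np.percentile(q[:,2],95).round(4))
E
python3 - <<'E'
from h import *
st()
im,d,k,P=look("wrist","w1"); print(-k[3].T@k[4],k[3][2])
hsv=cv2.cvtColor(im,cv2.COLOR_RGB2HSV); X,Y,Z=P[...,0],P[...,1],P[...,2]; ok=d>0
blue=ok&(hsv[...,0]>100)&(hsv[...,0]<125)&(hsv[...,1]>120)&(abs(X-.61)<.08)&(abs(Y+.156)<.06)
stats(P[blue&(Z>.15)],"hooktop"); stats(P[blue&(Z<.12)],"low")
stats(P[ok&(hsv[...,1]<90)&(Z>.14)&(Z<.16)&(abs(X-.61)<.08)&(abs(Y+.156)<.06)],"bar")
E
```

```text
t 2.1 p [ 0.6108 -0.1568  0.2574] y [0.256 0.967 0.   ] z [-0.001  0.    -1.   ] j [-0.25  0.51  0.42  1.48  0.    0.01] F [ 0.51  0.7  -0.4 ] T [ 0.02 -0.03 -0.03] w 0.0854 0.0
[ 0.53024834 -0.1349652   0.38372351] [ 0.31270425 -0.08305259 -0.94621262]
hooktop 407 c [ 0.6117 -0.1539  0.1536] mid [ 0.6036 -0.1967  0.2167] dir [-0.106 -0.557  0.824] len 0.172 z95 0.1551
low 176 c [ 0.6079 -0.1662  0.0596] mid [ 0.6085 -0.1613  0.0813] dir [0.028 0.22  0.975] len 0.0881 z95 0.1189
bar 1458 c [ 0.6194 -0.1569  0.1496] mid [ 0.6243 -0.1582  0.1496] dir [-0.966  0.259 -0.003] len 0.1366 z95 0.1514
```

View pics/w1.png

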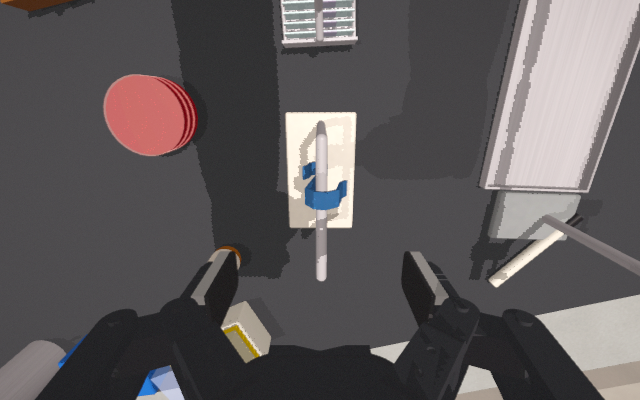

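The wrist view shows the hook centred on the stand bar at (322,197) with its lower curl at (310,172). The rack handle is visible at (320,15).

```bash
python3 - <<'E'
from h import *
plan([((.612,-.155,.136),None,6,1),((.612,-.155,.136),None,2,0.3)])
E
```

```text
--call 0
[[-0.008, 0.003, 0.091], [0.0, 0.0, 0.0], 1] 
[[-0.007, 0.003, 0.091], [0.0, 0.0, 0.0], 1] 
[[-0.008, 0.002, 0.091], [0.0, 0.0, 0.0], 1] 
[[-0.007, 0.003, 0.091], [0.0, 0.0, 0.0], 1] 
[[-0.008, 0.002, 0.091], [0.0, 0.0, 0.0], 1] 
[[-0.007, 0.003, 0.092], [0.0, 0.0, 0.0], 1] 
[[-0.0, -0.0, -0.0], [0.0, 0.0, 0.0], 0.3] 
[[-0.0, -0.0, -0.0], [0.0, 0.0, 0.0], 0.3] 
end [ 0.612 -0.155  0.136] rows 8
```

Call:
apply_moves:
  steps:
    - [[-0.008,0.003,0.091],[0,0,0],1]
    - [[-0.007,0.003,0.091],[0,0,0],1]
    - [[-0.008,0.002,0.091],[0,0,0],1]
    - [[-0.007,0.003,0.091],[0,0,0],1]
    - [[-0.008,0.002,0.091],[0,0,0],1]
    - [[-0.007,0.003,0.091],[0,0,0],1]
    - [[0,0,0],[0,0,0],0.5]
    - [[0,0,0],[0,0,0],0.5]

```text
clock: 2.82
eef_pos: [0.6197, -0.1549, 0.1509]
tool_rot: [0.128, 0.992, 0.0, -0.001]
ft_force: [-0.5, -0.3, 0.0]
grip_width: 0.0638
grasp_force: 0.0
```

Call:
apply_moves:
  steps:
    - [[0,0,0],[0,0,0],0.4]
    - [[0,0,0],[0,0,0],0.3]
    - [[0,0,0],[0,0,0],0.2]
    - [[0,0,0],[0,0,0],0]
    - [[0,0,0],[0,0,0],0]
    - [[0,0,0],[0,0,0],0]
    - [[0,0,0],[0,0,0],0]
    - [[0,0,0],[0,0,0],0]

```text
clock: 3.48
eef_pos: [0.6214, -0.1557, 0.1538]
tool_rot: [0.129, 0.992, -0.0, 0.002]
ft_force: [-0.3, -0.1, 6.7]
grip_width: 0.0286
grasp_force: 58.4
```

```bash
python3 - <<'E'
from h import *
st()
E
```

```text
t 3.4833 p [ 0.6214 -0.1557  0.1538] y [ 0.255  0.967 -0.   ] z [ 0.004 -0.001 -1.   ] j [-0.25  0.57  0.25  1.25 -0.    0.01] F [-0.34 -0.11  6.69] T [-0.02  0.1   0.  ] w 0.0286 58.431373815983534
```

The arm had overshot when I read its pose, so the commanded point was too high and the grasp is poor. I'll open, let it settle, and correct from the settled pose.

Call:
apply_moves:
  steps:
    - [[0,0,0],[0,0,0],0.5]
    - [[0,0,0],[0,0,0],0.7]
    - [[0,0,0],[0,0,0],0.7]
    - [[0,0,0],[0,0,0],0.7]
    - [[0,0,0],[0,0,0],0.7]
    - [[0,0,0],[0,0,0],0.7]
    - [[0,0,0],[0,0,0],0.7]
    - [[0,0,0],[0,0,0],0.7]

```text
clock: 4.15
eef_pos: [0.6201, -0.1552, 0.1509]
tool_rot: [0.129, 0.992, 0.0, -0.0]
ft_force: [0.4, 0.4, -0.5]
grip_width: 0.0596
grasp_force: 0.0
```

```bash
python3 - <<'E'
from h import *
st()
im,d,k,P=look("wrist","w2"); hsv=cv2.cvtColor(im,cv2.COLOR_RGB2HSV); X,Y,Z=P[...,0],P[...,1],P[...,2]; ok=d>0
blue=ok&(hsv[...,0]>100)&(hsv[...,0]<125)&(hsv[...,1]>120)&(abs(X-.61)<.08)&(abs(Y+.156)<.06)
stats(P[blue&(Z>.145)&(Z<.17)],"hooktop"); stats(P[blue&(Z<.12)],"low")
m=ok&(hsv[...,1]<90)&(Z>.14)&(Z<.16)&(abs(X-.61)<.08)&(abs(Y+.156)<.02);stats(P[m],"bar")
st()
E
```

```text
t 4.15 p [ 0.6201 -0.1552  0.1509] y [0.255 0.967 0.   ] z [-0.  0. -1.] j [-0.25  0.57  0.24  1.25  0.    0.01] F [ 0.42  0.38 -0.46] T [ 0.01  0.01 -0.05] w 0.0596 0.0
hooktop 1644 c [ 0.6113 -0.1521  0.152 ] mid [ 0.6113 -0.1521  0.152 ] dir [-0.253 -0.967  0.031] len 0.0283 z95 0.1553
low 308 c [ 0.6085 -0.1631  0.0665] mid [ 0.6103 -0.1544  0.0834] dir [0.096 0.452 0.887] len 0.0872 z95 0.1195
bar 3435 c [ 0.6062 -0.1534  0.1495] mid [ 0.6157 -0.1559  0.1496] dir [-0.967  0.255 -0.005] len 0.1196 z95 0.1513
t 4.2 p [ 0.6201 -0.1552  0.151 ] y [0.255 0.967 0.   ] z [-0.  0. -1.] j [-0.25  0.57  0.24  1.25  0.    0.01] F [-0.89 -0.28 -0.27] T [-0.04 -0.01 -0.02] w 0.06 0.0
```

Call:
apply_moves:
  steps:
    - [[0.022,-0.003,0.037],[0,0,0],0.7]
    - [[0.022,-0.003,0.037],[0,0,0],0.7]
    - [[0,0,0],[0,0,0],0.7]
    - [[0,0,0],[0,0,0],0.5]
    - [[0,0,0],[0,0,0],0.45]
    - [[0,0,0],[0,0,0],0.4]
    - [[0,0,0],[0,0,0],0.35]
    - [[0,0,0],[0,0,0],0.3]

```text
clock: 4.87
eef_pos: [0.6118, -0.1553, 0.1376]
tool_rot: [0.129, 0.992, -0.001, 0.001]
ft_force: [-1.6, -2.7, 4.6]
grip_width: 0.0309
grasp_force: 57.1
```

Call:
apply_moves:
  steps:
    - [[0,0,0],[0,0,0],0.2]
    - [[0,0,0],[0,0,0],0]
    - [[0,0,0],[0,0,0],0]
    - [[0,0,0],[0,0,0],0]
    - [[0,0,0],[0,0,0],0]
    - [[0,0,0],[0,0,0],0]
    - [[0,0,0],[0,0,0],0]
    - [[0,0,0],[0,0,0],0]

```text
clock: 5.53
eef_pos: [0.6118, -0.1553, 0.1376]
tool_rot: [0.129, 0.992, -0.001, 0.001]
ft_force: [-2.5, -4.1, 6.4]
grip_width: 0.0306
grasp_force: 57.3
```

```bash
python3 - <<'E'
from h import *
st()
im,d,k,P=look("wrist","w3"); hsv=cv2.cvtColor(im,cv2.COLOR_RGB2HSV); X,Y,Z=P[...,0],P[...,1],P[...,2]; ok=d>0
blue=ok&(hsv[...,0]>100)&(hsv[...,0]<125)&(hsv[...,1]>120)&(abs(X-.61)<.08)&(abs(Y+.156)<.06)
stats(P[blue&(Z>.145)&(Z<.17)],"hooktop"); stats(P[blue&(Z<.12)],"low")
E
```

```text
t 5.5333 p [ 0.6118 -0.1553  0.1376] y [ 0.256  0.967 -0.002] z [ 0.002 -0.002 -1.   ] j [-0.25  0.56  0.19  1.2  -0.    0.01] F [-2.47 -4.13  6.44] T [-0.73  0.39  0.  ] w 0.0306 57.335399441071786
hooktop 1867 c [ 0.6107 -0.1544  0.1514] mid [ 0.6107 -0.1542  0.1514] dir [-0.267 -0.963  0.046] len 0.0292 z95 0.1547
low 767 c [ 0.6057 -0.1707  0.0676] mid [ 0.6055 -0.1684  0.0799] dir [-0.016  0.187  0.982] len 0.0893 z95 0.1174
```

The hook is gripped properly (30.6 mm wide). Next I lift it straight up and carry it to the stand side of the rod.

```bash
python3 - <<'E'
from h import *
A=np.array([.2885,.9575,0]); Q0=rot(down,[.255,.967,0]); Q=rot(down,A)
g=np.array([.597,.152,0])
plan([((.6113,-.1542,.34),None,7,0),((.6113,-.1542,.345),None,1,0),(g-A*.05+[0,0,.345],Q,10,0),(g-A*.01+[0,0,.345],None,6,0)],start=((.6113,-.1542,.1362),Q0))
E
```

```text
--call 0
[[0.0, 0.0, -0.146], [0.0, 0.0, 0.0], 0] 
[[0.0, 0.0, -0.146], [0.0, 0.0, 0.0], 0] 
[[0.0, 0.0, -0.145], [0.0, 0.0, 0.0], 0] 
[[0.0, 0.0, -0.146], [0.0, 0.0, 0.0], 0] 
[[0.0, 0.0, -0.145], [0.0, 0.0, 0.0], 0] 
[[0.0, 0.0, -0.145], [0.0, 0.0, 0.0], 0] 
[[0.0, 0.0, -0.146], [0.0, 0.0, 0.0], 0] 
[[0.0, 0.0, -0.025], [0.0, 0.0, 0.0], 0] 
--call 1
[[0.047, 0.121, 0.0], [0.0, 0.0, 0.0011], 0] 
[[0.047, 0.121, 0.0], [0.0, 0.0, 0.0011], 0] 
[[0.048, 0.121, 0.0], [0.0, 0.0, 0.0011], 0] 
[[0.048, 0.121, 0.0], [0.0, 0.0, 0.0011], 0] 
[[0.048, 0.121, 0.0], [0.0, 0.0, 0.0011], 0] 
[[0.049, 0.12, 0.0], [0.0, 0.0, 0.0011], 0] 
[[0.049, 0.12, 0.0], [0.0, 0.0, 0.0011], 0] 
[[0.05, 0.12, 0.0], [0.0, 0.0, 0.0011], 0] 
--call 2
[[0.05, 0.12, 0.0], [0.0, 0.0, 0.0011], 0] 
[[0.051, 0.12, 0.0], [0.0, 0.0, 0.0012], 0] 
[[0.0, 0.033, 0.0], [0.0, 0.0, 0.0], 0] 
[[0.0, 0.033, 0.0], [0.0, 0.0, 0.0], 0] 
[[0.0, 0.033, 0.0], [0.0, 0.0, 0.0], 0] 
[[0.0, 0.034, 0.0], [0.0, 0.0, 0.0], 0] 
[[0.0, 0.033, 0.0], [0.0, 0.0, 0.0], 0] 
[[0.0, 0.034, 0.0], [0.0, 0.0, 0.0], 0] 
end [0.5941 0.1425 0.345 ] rows 24
```

Call:
apply_moves:
  steps:
    - [[0,0,-0.05],[0,0,0],0]
    - [[0,0,-0.1],[0,0,0],0]
    - [[0,0,-0.155],[0,0,0],0]
    - [[0,0,-0.155],[0,0,0],0]
    - [[0,0,-0.155],[0,0,0],0]
    - [[0,0,-0.155],[0,0,0],0]
    - [[0,0,-0.155],[0,0,0],0]
    - [[0,0,-0.119],[0,0,0],0]

```text
clock: 6.25
eef_pos: [0.6115, -0.1532, 0.3482]
tool_rot: [0.128, 0.992, 0.001, 0.001]
ft_force: [0.8, 0.0, -1.2]
grip_width: 0.0301
grasp_force: 60.0
```

Call:
apply_moves:
  steps:
    - [[0.047,0.121,0],[0,0,0.0011],0]
    - [[0.047,0.121,0],[0,0,0.0011],0]
    - [[0.048,0.121,0],[0,0,0.0011],0]
    - [[0.048,0.121,0],[0,0,0.0011],0]
    - [[0.048,0.121,0],[0,0,0.0011],0]
    - [[0.049,0.12,0],[0,0,0.0011],0]
    - [[0.049,0.12,0],[0,0,0.0011],0]
    - [[0.05,0.12,0],[0,0,0.0011],0]

```text
clock: 6.92
eef_pos: [0.5879, 0.0546, 0.3451]
tool_rot: [0.142, 0.99, 0.001, -0.001]
ft_force: [0.2, 0.2, -0.9]
grip_width: 0.0301
grasp_force: 60.0
```

Call:
apply_moves:
  steps:
    - [[0.05,0.12,0],[0,0,0.0011],0]
    - [[0.051,0.12,0],[0,0,0.0012],0]
    - [[0,0.05,0],[0,0,0],0]
    - [[0,0.05,0],[0,0,0],0]
    - [[0,0.05,0],[0,0,0],0]
    - [[0,0.05,0],[0,0,0],0]
    - [[0,0,0],[0,0,0],0]
    - [[0,0,0],[0,0,0],0]

```text
clock: 7.58
eef_pos: [0.5945, 0.1424, 0.3446]
tool_rot: [0.146, 0.989, -0.0, -0.0]
ft_force: [0.1, -0.5, -0.7]
grip_width: 0.0301
grasp_force: 60.1
```

```bash
python3 - <<'E'
from h import *
camera("side"); st()
im,d,k,P=look("wrist","w4"); hsv=cv2.cvtColor(im,cv2.COLOR_RGB2HSV); X,Y,Z=P[...,0],P[...,1],P[...,2]; ok=d>0
B=np.array([-.9575,.2885,0]);A=np.array([.2885,.9575,0]); C=np.array([.5970,.152,0]); a=(P-C)@A; s=(P-C)@B
blue=ok&(hsv[...,0]>100)&(hsv[...,0]<125)&(hsv[...,1]>120)&(abs(s)<.05)&(abs(a)<.08)
def pr(m,n): print(n,m.sum(),"a",np.percentile(a[m],[2,50,98]).round(4),"s",np.percentile(s[m],[2,50,98]).round(4),"z",np.percentile(Z[m],[2,50,98]).round(4))
pr(blue&(Z>.34),"hooktop"); pr(blue&(Z<.31),"low")
m=ok&(abs(s)<.13)&(abs(a)<.025)&(Z>.25)&(Z<.31)&(hsv[...,1]<90)
pr(m&(im.max(-1)>110),"rod")
dk=(m&(im.max(-1)<75)).astype(np.uint8); nl,l,t,ce=cv2.connectedComponentsWithStats(dk,connectivity=8)
for i in range(1,nl):
    if t[i,4]>40: pr(l==i,"groove%s"%ce[i].round())
E
```

```text
t 7.6333 p [0.5944 0.142  0.3448] y [ 0.289  0.957 -0.001] z [-0.001 -0.    -1.   ] j [ 0.23  0.47  0.58  1.68 -0.    0.53] F [ 0.58 -0.1  -1.33] T [ 0.03 -0.01  0.07] w 0.0306 60.146734120789915
hooktop 2104 a [-0.0244 -0.01    0.0046] s [-0.0074  0.0018  0.0079] z [0.343  0.3579 0.3613]
low 872 a [-0.0425 -0.0287 -0.0168] s [-0.0073  0.0027  0.0078] z [0.2428 0.2619 0.3079]
rod 5618 a [-0.0069  0.0003  0.0082] s [-0.1017  0.0549  0.1282] z [0.2857 0.2917 0.2938]
groove[336. 105.] 500 a [-0.0038  0.0002  0.0049] s [0.0673 0.0778 0.0879] z [0.2866 0.2891 0.2908]
groove[334. 227.] 343 a [-0.0039  0.0001  0.0046] s [-0.0127 -0.0031  0.0062] z [0.2864 0.2894 0.291 ]
groove[332. 321.] 218 a [-0.004  -0.0001  0.0047] s [-0.0928 -0.084  -0.0752] z [0.2868 0.2895 0.2909]
```

View pics/w4.png

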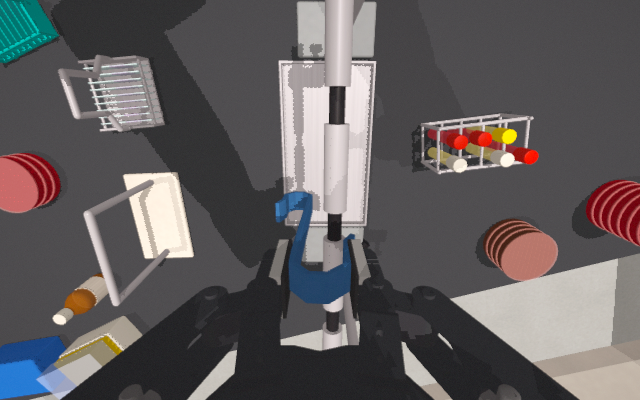

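The wrist view shows the middle groove at (334,227), directly next to the hook, and the outer grooves at (336,105) and (332,321). The hook needs +10 mm across the rod and -3.5 mm along it. Neck contact is expected at TCP z of about .278, and shoulder contact at about .281.

Call:
apply_moves:
  steps:
    - [[-0.009,0.026,0],[0,0,0],0]
    - [[-0.009,0.026,0],[0,0,0],0]
    - [[0,0,0],[0,0,0],0]
    - [[0,0,0.08],[0,0,0],0]
    - [[0,0,0.08],[0,0,0],0]
    - [[0,0,0.08],[0,0,0],0]
    - [[0,0,0.05],[0,0,0],0]
    - [[0,0,0.01],[0,0,0],0]

```text
clock: 8.35
eef_pos: [0.5997, 0.1511, 0.2825]
tool_rot: [0.146, 0.989, -0.001, -0.002]
ft_force: [-0.0, 0.2, -1.6]
grip_width: 0.0302
grasp_force: 60.0
```

Call:
apply_moves:
  steps:
    - [[0,0,0],[0,0,0],0]
    - [[0,0,0],[0,0,0],0]
    - [[0,0,0.005],[0,0,0],0]
    - [[0,0,0.005],[0,0,0],0]
    - [[0,0,0.005],[0,0,0],0]
    - [[0,0,0.005],[0,0,0],0]
    - [[0,0,0],[0,0,0],0]
    - [[0,0,0],[0,0,0],0]

```text
clock: 9.02
eef_pos: [0.6006, 0.1514, 0.2811]
tool_rot: [0.146, 0.989, -0.0, -0.0]
ft_force: [-0.5, 1.2, -1.6]
grip_width: 0.0298
grasp_force: 60.0
```

Call:
apply_moves:
  steps:
    - [[0,0,0.005],[0,0,0],0]
    - [[0,0,0],[0,0,0],0]
    - [[0,0,0.005],[0,0,0],0]
    - [[0,0,0],[0,0,0],0]
    - [[0,0,0.005],[0,0,0],0]
    - [[0,0,0],[0,0,0],0]
    - [[0,0,0],[0,0,0],0]
    - [[0,0,0],[0,0,0],0]

```text
clock: 9.68
eef_pos: [0.6007, 0.1514, 0.2781]
tool_rot: [0.146, 0.989, 0.0, 0.0]
ft_force: [-0.5, 0.2, -1.4]
grip_width: 0.03
grasp_force: 60.0
```

Call:
apply_moves:
  steps:
    - [[0,0,0.004],[0,0,0],0]
    - [[0,0,0],[0,0,0],0]
    - [[0,0,0.003],[0,0,0],0]
    - [[0,0,0],[0,0,0],0]
    - [[0,0,0],[0,0,0],0]
    - [[0,0,0],[0,0,0],0]
    - [[0,0,0],[0,0,0],0]
    - [[0,0,0],[0,0,0],0]

```text
clock: 10.35
eef_pos: [0.6008, 0.1515, 0.2777]
tool_rot: [0.146, 0.989, 0.0, 0.001]
ft_force: [-1.8, -0.2, 5.2]
grip_width: 0.0299
grasp_force: 60.8
```

```bash
python3 - <<'E'
from h import *
st()
im,d,k,P=look("wrist","w5",(220,120,440,320),3); hsv=cv2.cvtColor(im,cv2.COLOR_RGB2HSV); X,Y,Z=P[...,0],P[...,1],P[...,2]; ok=d>0
B=np.array([-.9575,.2885,0]);A=np.array([.2885,.9575,0]); C=np.array([.5970,.152,0]); a=(P-C)@A; s=(P-C)@B
blue=ok&(hsv[...,0]>100)&(hsv[...,0]<125)&(hsv[...,1]>120)&(abs(s)<.05)&(abs(a)<.08)
def pr(m,n): print(n,m.sum(),"a",np.percentile(a[m],[2,50,98]).round(4),"s",np.percentile(s[m],[2,50,98]).round(4),"z",np.percentile(Z[m],[2,50,98]).round(4))
pr(blue&(Z>.28),"hooktop")
m=ok&(abs(s)<.13)&(abs(a)<.025)&(Z>.25)&(Z<.31)&(hsv[...,1]<90)
dk=(m&(im.max(-1)<75)).astype(np.uint8); nl,l,t,ce=cv2.connectedComponentsWithStats(dk,connectivity=8)
for i in range(1,nl):
    if t[i,4]>15: pr(l==i,"groove%s"%ce[i].round())
E
```

```text
t 10.35 p [0.6008 0.1515 0.2777] y [0.289 0.957 0.001] z [ 0.001  0.    -1.   ] j [ 0.25  0.48  0.43  1.52 -0.    0.54] F [-1.79 -0.18  5.23] T [-0.08  0.3  -0.  ] w 0.0299 60.79541102517396
hooktop 2002 a [-0.0132  0.0011  0.0155] s [-0.0108 -0.0019  0.0045] z [0.2827 0.2912 0.2942]
groove[318. 100.] 1443 a [-0.0037  0.0006  0.0052] s [0.0674 0.0782 0.0884] z [0.2864 0.2892 0.2909]
groove[276. 281.] 1066 a [-0.0248 -0.0156 -0.0138] s [-0.0132  0.0037  0.0103] z [0.2694 0.299  0.3094]
groove[360. 284.] 854 a [0.0161 0.0174 0.0248] s [-0.0133  0.0038  0.0102] z [0.2704 0.2994 0.3097]
groove[318. 268.] 113 a [-0.0038  0.0005  0.0051] s [0.0029 0.0049 0.0069] z [0.287  0.2893 0.2909]
```

View pics/w5.png

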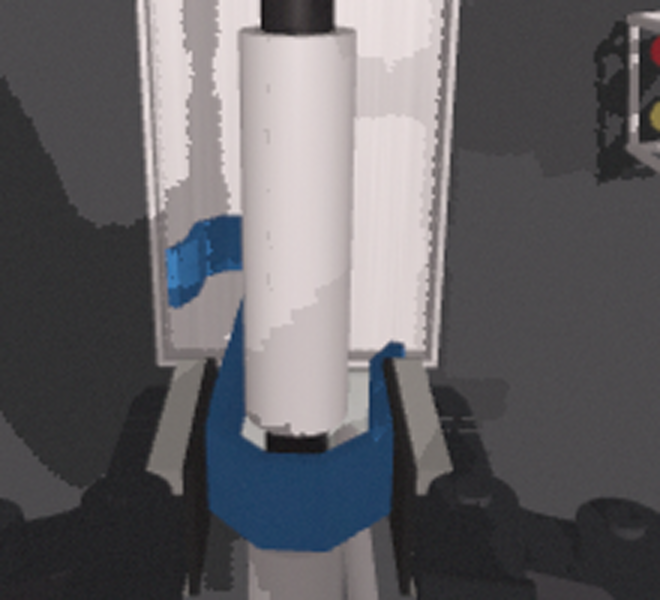

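The hook bears on the neck: contact came at TCP z = .2777, its outer top is at .294, and the groove's black shoulder shows beside the strap at (297,443) in the crop. I'll release it and back off upward.

Call:
apply_moves:
  steps:
    - [[0,0,0],[0,0,0],0.4]
    - [[0,0,0],[0,0,0],0.5]
    - [[0,0,0],[0,0,0],0.6]
    - [[0,0,0],[0,0,0],0.75]
    - [[0,0,0],[0,0,0],0.75]
    - [[0,0,0],[0,0,0],0.75]
    - [[0,0,-0.03],[0,0,0],0.75]
    - [[0,0,-0.05],[0,0,0],0.75]

```text
clock: 11.07
eef_pos: [0.6, 0.1513, 0.2918]
tool_rot: [0.146, 0.989, -0.001, -0.001]
ft_force: [0.8, 0.1, 1.1]
grip_width: 0.0643
grasp_force: 0.0
```

Call:
apply_moves:
  steps:
    - [[0,0,-0.1],[0,0,0],0.75]
    - [[0,0,-0.15],[0,0,0],0.75]
    - [[0,0,-0.15],[0,0,0],0.75]
    - [[0,0,-0.05],[0,0,0],0.75]
    - [[0,0,0],[0,0,0],0.75]
    - [[0,0,0],[0,0,0],0.75]
    - [[0,0,0],[0,0,0],0.75]
    - [[0,0,0],[0,0,0],0.75]

```text
clock: 11.73
eef_pos: [0.6002, 0.1513, 0.3809]
tool_rot: [0.146, 0.989, -0.001, -0.002]
ft_force: [-0.3, 0.4, 0.3]
grip_width: 0.0641
grasp_force: 0.0
```

```bash
cat >> h.py <<'E'
B=np.array([-.9575,.2885,0]);A=np.array([.2885,.9575,0]); C=np.array([.5970,.152,0])
def seehook(n,name,crop=None,f=1):
    im,d,k,P=look(n,name,crop,f); hsv=cv2.cvtColor(im,cv2.COLOR_RGB2HSV); Z=P[...,2]; ok=d>0; a=(P-C)@A; s=(P-C)@B
    blue=ok&(hsv[...,0]>100)&(hsv[...,0]<125)&(hsv[...,1]>110)&(abs(s)<.05)&(abs(a)<.08)
    for z0 in np.arange(.17,.3,.01):
        m=blue&(Z>=z0)&(Z<z0+.01)
        if m.sum()>2: print(round(z0,2),m.sum(),"a",a[m].min().round(4),a[m].max().round(4),"s",np.percentile(s[m],[3,97]).round(4),"zmax",Z[m].max().round(4))
    return im,d,k,P
E
python3 - <<'E'
from h import *
st(); im,d,k,P=seehook("wrist","w6"); seehook("side","s6"); st()
o=None
# rack handle from wrist + side
Z=P[...,2]; m=(d>0)&(Z>.105)&(Z<.13)&(abs(P[...,0]-.43)<.06)&(abs(P[...,1]+.11)<.05)
if m.sum()>20: stats(P[m],"bar wrist")
E
```

```text
t 11.7333 p [0.6002 0.1513 0.3809] y [ 0.289  0.957 -0.002] z [-0.003 -0.001 -1.   ] j [ 0.25  0.51  0.74  1.81 -0.    0.54] F [-0.27  0.4   0.29] T [0.01 0.   0.04] w 0.0641 0.0
0.17 17 a -0.0141 -0.0128 s [-0.0108  0.0035] zmax 0.1799
0.18 26 a -0.018 -0.0139 s [-0.0092  0.0039] zmax 0.1896
0.19 101 a -0.0234 -0.0157 s [-0.0108  0.0035] zmax 0.2
0.2 6 a -0.022 -0.0209 s [-0.009   0.0022] zmax 0.2008
0.24 4 a -0.0055 -0.0055 s [-0.0101 -0.0072] zmax 0.25
0.25 39 a -0.0097 0.0232 s [-0.0103  0.0039] zmax 0.26
0.26 61 a -0.0119 0.022 s [-0.0098  0.0042] zmax 0.2698
0.27 46 a -0.013 0.0184 s [-0.0059  0.0043] zmax 0.28
0.28 283 a -0.014 0.017 s [-0.0109  0.004 ] zmax 0.29
0.29 429 a -0.0086 0.0115 s [-0.011  0.004] zmax 0.2957
0.17 3 a -0.006 0.0019 s [0.0014 0.0032] zmax 0.1788
0.18 17 a -0.018 0.0051 s [-0.0106  0.0027] zmax 0.1889
0.19 23 a -0.0234 0.004 s [-0.0094  0.0029] zmax 0.1994
0.2 13 a -0.0256 0.0017 s [-0.0074  0.0025] zmax 0.2096
0.21 12 a -0.0052 0.0016 s [-0.0102  0.0026] zmax 0.2189
0.22 14 a -0.0087 -0.0001 s [-0.0095  0.0026] zmax 0.23
0.23 11 a -0.0088 -0.0025 s [-0.0076  0.0033] zmax 0.2393
0.24 12 a -0.0102 -0.0052 s [-0.0082  0.0029] zmax 0.2482
0.25 16 a -0.0111 0.022 s [-0.0101  0.0033] zmax 0.2597
0.26 16 a -0.0143 0.0184 s [-0.0092  0.0015] zmax 0.2695
0.27 12 a -0.0166 0.0149 s [-0.0088  0.0019] zmax 0.28
0.28 19 a -0.0149 -0.0066 s [-0.0104  0.0024] zmax 0.29
0.29 16 a -0.0122 0.004 s [-0.0075  0.0035] zmax 0.296
t 11.8333 p [0.6002 0.1513 0.3812] y [ 0.289  0.957 -0.002] z [-0.003 -0.001 -1.   ] j [ 0.25  0.51  0.74  1.81 -0.    0.54] F [ 0.42 -0.13 -0.29] T [-0.    0.01 -0.05] w 0.0644 0.0
bar wrist 414 c [ 0.4286 -0.1081  0.1168] mid [ 0.4292 -0.1082  0.1168] dir [-0.977  0.212 -0.005] len 0.0554 z95 0.1203
```

The hook hangs in its groove, with strap centre s = -3.5 mm against the groove centre at -3.3 mm, leaning about 0.19 rad. Next is the rack, approached with a 45° lean-back and the camera on the underside.

```bash
python3 - <<'E'
from h import *
st()
xr=np.array([.211,.9775,0]); yr=np.array([-.9775,.211,0]); zt=xr*.7071+down*.7071
Q=rot(zt,yr); print((R.from_quat(bot.get_obs()["tool_rot"]).inv()*Q).magnitude()*57.3)
g=np.array([.4285,-.110,.095])+zt*.002
plan([((.40,-.22,.27),Q,18,.9),(g-zt*.09,Q,4,1),(g-zt*.09,Q,2,1)],start=((.6003,.1514,.381),R.from_quat(bot.get_obs()["tool_rot"])))
E
```

```text
t 11.8333 p [0.6002 0.1513 0.3812] y [ 0.289  0.957 -0.002] z [-0.003 -0.001 -1.   ] j [ 0.25  0.51  0.74  1.81 -0.    0.54] F [ 0.42 -0.13 -0.29] T [-0.    0.01 -0.05] w 0.0644 0.0
102.49669041211041
--call 0
[[0.023, -0.115, 0.031], [-0.0114, -0.0106, -0.0275], 0.9] 
[[0.034, -0.113, 0.026], [-0.0114, -0.0106, -0.0275], 0.9] 
[[0.045, -0.111, 0.021], [-0.0114, -0.0106, -0.0276], 0.9] 
[[0.055, -0.107, 0.015], [-0.0114, -0.0106, -0.0275], 0.9] 
[[0.064, -0.102, 0.009], [-0.0114, -0.0106, -0.0276], 0.9] 
[[0.073, -0.097, 0.004], [-0.0114, -0.0106, -0.0275], 0.9] 
[[0.081, -0.09, -0.002], [-0.0114, -0.0106, -0.0276], 0.9] 
[[0.088, -0.082, -0.008], [-0.0114, -0.0106, -0.0275], 0.9] 
--call 1
[[0.095, -0.074, -0.014], [-0.0114, -0.0106, -0.0275], 0.9] 
[[0.1, -0.065, -0.02], [-0.0114, -0.0106, -0.0276], 0.9] 
[[0.105, -0.055, -0.026], [-0.0114, -0.0106, -0.0275], 0.9] 
[[0.108, -0.045, -0.031], [-0.0114, -0.0106, -0.0276], 0.9] 
[[0.111, -0.035, -0.036], [-0.0114, -0.0105, -0.0275], 0.9] 
[[0.112, -0.023, -0.041], [-0.0114, -0.0106, -0.0276], 0.9] 
[[0.112, -0.012, -0.045], [-0.0114, -0.0105, -0.0275], 0.9] 
[[0.111, -0.001, -0.049], [-0.0114, -0.0106, -0.0276], 0.9] 
--call 2
[[0.109, 0.01, -0.052], [-0.0114, -0.0105, -0.0275], 0.9] 
[[0.106, 0.021, -0.055], [-0.0115, -0.0106, -0.0276], 0.9] 
[[0.054, -0.006, 0.145], [0.0, 0.0, 0.0], 1] 
[[0.054, -0.006, 0.145], [0.0, 0.0, 0.0], 1] 
[[0.054, -0.005, 0.145], [0.0, 0.0, 0.0], 1] 
[[0.055, -0.006, 0.145], [0.0, 0.0, 0.0], 1] 
[[-0.0, 0.0, -0.0], [0.0, 0.0, 0.0], 1] 
[[-0.0, 0.0, -0.0], [0.0, 0.0, 0.0], 1] 
end [ 0.4154 -0.1708  0.1571] rows 24
```

Call:
apply_moves:
  steps:
    - [[0.023,-0.115,0.031],[-0.0114,-0.0106,-0.0275],0.9]
    - [[0.034,-0.113,0.026],[-0.0114,-0.0106,-0.0275],0.9]
    - [[0.045,-0.111,0.021],[-0.0114,-0.0106,-0.0275],0.9]
    - [[0.055,-0.107,0.015],[-0.0114,-0.0106,-0.0275],0.9]
    - [[0.064,-0.102,0.009],[-0.0114,-0.0106,-0.0276],0.9]
    - [[0.073,-0.097,0.004],[-0.0114,-0.0106,-0.0275],0.9]
    - [[0.081,-0.09,-0.002],[-0.0114,-0.0106,-0.0276],0.9]
    - [[0.088,-0.082,-0.008],[-0.0114,-0.0106,-0.0275],0.9]

```text
clock: 12.5
eef_pos: [0.5104, -0.0139, 0.3324]
tool_rot: [-0.201, 0.961, 0.12, 0.15]
ft_force: [0.6, -1.5, 0.6]
grip_width: 0.0765
grasp_force: 0.0
```

Call:
apply_moves:
  steps:
    - [[0.095,-0.074,-0.014],[-0.0114,-0.0106,-0.0275],0.9]
    - [[0.1,-0.065,-0.02],[-0.0114,-0.0106,-0.0276],0.9]
    - [[0.105,-0.055,-0.026],[-0.0114,-0.0106,-0.0275],0.9]
    - [[0.108,-0.045,-0.031],[-0.0114,-0.0106,-0.0276],0.9]
    - [[0.111,-0.035,-0.036],[-0.0114,-0.0105,-0.0275],0.9]
    - [[0.112,-0.023,-0.041],[-0.0114,-0.0106,-0.0276],0.9]
    - [[0.112,-0.012,-0.045],[-0.0114,-0.0105,-0.0275],0.9]
    - [[0.111,-0.001,-0.049],[-0.0114,-0.0106,-0.0276],0.9]

```text
clock: 13.17
eef_pos: [0.4224, -0.1763, 0.284]
tool_rot: [-0.51, 0.786, 0.219, 0.273]
ft_force: [0.0, 0.5, -0.3]
grip_width: 0.077
grasp_force: 0.0
```

```bash
python3 - <<'E'
from h import *
st()
E
```

```text
t 13.1667 p [ 0.4224 -0.1763  0.284 ] y [-0.92   0.385  0.066] z [ 0.206  0.622 -0.756] j [-0.77  0.35  0.04  1.63  0.63 -2.04] F [ 0.03  0.51 -0.31] T [-0.58  0.19  0.  ] w 0.077 0.0
```

Tracking well.

Call:
apply_moves:
  steps:
    - [[0.109,0.01,-0.052],[-0.0114,-0.0105,-0.0275],0.9]
    - [[0.106,0.021,-0.055],[-0.0114,-0.0106,-0.0276],0.9]
    - [[0.054,-0.006,0.145],[0,0,0],1]
    - [[0.054,-0.006,0.145],[0,0,0],1]
    - [[0.054,-0.006,0.145],[0,0,0],1]
    - [[0.054,-0.006,0.145],[0,0,0],1]
    - [[0,0,0],[0,0,0],1]
    - [[0,0,0],[0,0,0],1]

```text
clock: 13.83
eef_pos: [0.4157, -0.1666, 0.1587]
tool_rot: [-0.576, 0.723, 0.241, 0.297]
ft_force: [-0.8, -0.4, 0.9]
grip_width: 0.0854
grasp_force: 0.0
```

```bash
python3 - <<'E'
from h import *
camera("top"); camera("top"); st()
im,d,k,P=look("wrist","w7"); print("cam",-k[3].T@k[4],k[3][2]); X,Y,Z=P[...,0],P[...,1],P[...,2]; ok=d>0
reg=ok&(abs(X-.43)<.06)&(abs(Y+.11)<.05)
stats(P[reg&(Z>.109)&(Z<.13)],"bar"); 
for sgn in(-1,1):
    c=np.array([.4285,-.110])+sgn*.024*np.array([-.9775,.211]); m=reg&(Z>.07)&(Z<.105)&(np.hypot(X-c[0],Y-c[1])<.014); stats(P[m],"post%d"%sgn)
st()
E
```

```text
t 13.9333 p [ 0.4172 -0.1686  0.1606] y [-0.975  0.222  0.001] z [ 0.156  0.687 -0.71 ] j [-0.78  0.51 -0.09  1.44  0.64 -2.28] F [-0.46 -0.46  0.32] T [-0.65  0.13 -0.  ] w 0.0856 0.0
cam [ 0.38420891 -0.31187203  0.19176188] [ 0.19965621  0.8731522  -0.44468263]
bar 834 c [ 0.4282 -0.1134  0.1159] mid [ 0.4281 -0.1134  0.1159] dir [-0.979  0.206  0.   ] len 0.0557 z95 0.1193
post-1 388 c [ 0.4511 -0.1184  0.088 ] mid [ 0.4511 -0.1184  0.0875] dir [ 0.001 -0.005  1.   ] len 0.0349 z95 0.1033
post1 396 c [ 0.4048 -0.1086  0.088 ] mid [ 0.4048 -0.1086  0.0875] dir [-0.003  0.001  1.   ] len 0.0349 z95 0.1033
t 13.9833 p [ 0.4174 -0.169   0.1608] y [-0.975  0.223 -0.   ] z [ 0.157  0.686 -0.711] j [-0.78  0.51 -0.09  1.44  0.64 -2.28] F [ 0.74 -0.78 -0.49] T [-0.63  0.12 -0.02] w 0.0853 0.0
```

View pics/w7.png

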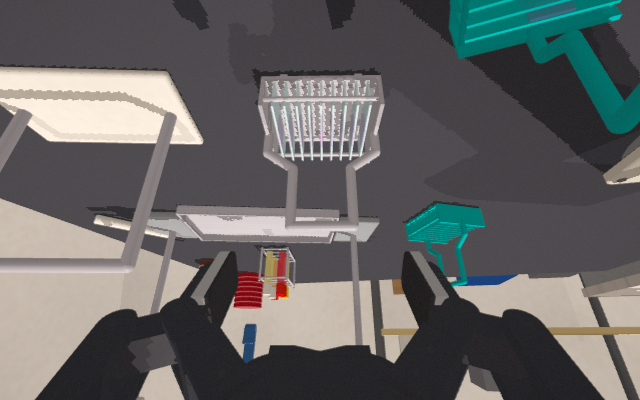

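The wrist view (inverted) shows the silver rack's handle centred between the open fingers, its posts at (292,190) and (352,190). The posts measure to a handle centre of about (.4287,-.110). I go in along the tool axis.

```bash
python3 - <<'E'
from h import *
st()
xr=np.array([.2085,.978,0]); yr=np.array([-.978,.2085,0]); zt=xr*.7071+down*.7071
Q=rot(zt,yr); g=np.array([.4285,-.110,.095])+zt*.002
plan([(g-zt*.02,Q,3,1),(g,Q,3,1)])
E
```

```text
t 13.9833 p [ 0.4174 -0.169   0.1608] y [-0.975  0.223 -0.   ] z [ 0.157  0.686 -0.711] j [-0.78  0.51 -0.09  1.44  0.64 -2.28] F [ 0.74 -0.78 -0.49] T [-0.63  0.12 -0.02] w 0.0853 0.0
--call 0
[[0.006, 0.004, 0.118], [-0.0011, -0.0005, -0.0011], 1] 
[[0.007, 0.003, 0.119], [-0.0011, -0.0005, -0.0011], 1] 
[[0.006, 0.003, 0.118], [-0.0011, -0.0006, -0.0011], 1] 
[[0.0, -0.0, 0.033], [0.0, 0.0, 0.0], 1] 
[[0.0, -0.0, 0.034], [0.0, 0.0, 0.0], 1] 
[[0.0, -0.0, 0.033], [0.0, 0.0, 0.0], 1] 
end [ 0.4288 -0.1086  0.0936] rows 6
```

Call:
apply_moves:
  steps:
    - [[0.006,0.004,0.118],[-0.001,-0.0005,-0.001],1]
    - [[0.007,0.003,0.119],[-0.001,-0.0005,-0.001],1]
    - [[0.006,0.003,0.118],[-0.001,-0.0005,-0.001],1]
    - [[0,0,0.033],[0,0,0],1]
    - [[0,0,0.034],[0,0,0],1]
    - [[0,0,0.033],[0,0,0],1]
    - [[0,0,0],[0,0,0],1]
    - [[0,0,0],[0,0,0],1]

```text
clock: 14.65
eef_pos: [0.4284, -0.1079, 0.0928]
tool_rot: [-0.581, 0.719, 0.241, 0.297]
ft_force: [-0.2, 0.0, -0.2]
grip_width: 0.0854
grasp_force: 0.0
```

```bash
python3 - <<'E'
from h import *
camera("top");camera("top");st()
E
```

```text
t 14.75 p [ 0.4284 -0.1081  0.0928] y [-0.978  0.21   0.001] z [ 0.148  0.692 -0.707] j [-0.67  0.54 -0.25  1.19  0.69 -2.18] F [-0.28  0.19 -0.51] T [-0.71  0.12  0.01] w 0.0853 0.0
```

Call:
apply_moves:
  steps:
    - [[0,0,0],[0,0,0],0.85]
    - [[0,0,0],[0,0,0],0.75]
    - [[0,0,0],[0,0,0],0.7]
    - [[0,0,0],[0,0,0],0.65]
    - [[0,0,0],[0,0,0],0.6]
    - [[0,0,0],[0,0,0],0.4]
    - [[0,0,0],[0,0,0],0]
    - [[0,0,0],[0,0,0],0]

```text
clock: 15.42
eef_pos: [0.4285, -0.1077, 0.0927]
tool_rot: [-0.58, 0.719, 0.241, 0.298]
ft_force: [0.5, -3.6, 4.7]
grip_width: 0.0542
grasp_force: 61.9
```

Call:
apply_moves:
  steps:
    - [[0,0,0],[0,0,0],0]
    - [[0,0,0],[0,0,0],0]
    - [[0,0,0],[0,0,0],0]
    - [[-0.035,0,-0.035],[0,0,0],0]
    - [[-0.035,0,-0.035],[0,0,0],0]
    - [[0,0,0],[0,0,0],0]
    - [[0,0,0],[0,0,0],0]
    - [[0,0,0],[0,0,0],0]

```text
clock: 16.08
eef_pos: [0.4277, -0.1072, 0.1118]
tool_rot: [-0.581, 0.718, 0.242, 0.297]
ft_force: [-0.3, -0.2, -2.8]
grip_width: 0.0542
grasp_force: 63.5
```

```bash
python3 - <<'E'
from h import *
camera("top");st()
im,d,k,P=look("wrist","w8"); X,Y,Z=P[...,0],P[...,1],P[...,2]; ok=d>0
reg=ok&(abs(X-.43)<.06)&(abs(Y+.11)<.07); zz=np.percentile(Z[reg&(Z>.1)&(abs(X-.4285)<.02)],[50,95]);print(zz)
stats(P[reg&(Z>.127)&(Z<.15)],"bar"); st()
E
```

```text
t 16.1333 p [ 0.4276 -0.1071  0.1117] y [-0.978  0.209  0.003] z [ 0.146  0.693 -0.706] j [-0.67  0.52 -0.24  1.23  0.69 -2.18] F [ 0.39  0.12 -2.82] T [-1.15  0.24 -0.01] w 0.0538 63.45142722129822
[0.14776821 0.15520611]
bar 20105 c [ 0.4284 -0.1462  0.1403] mid [ 0.4252 -0.1453  0.1403] dir [-0.963  0.269 -0.021] len 0.1192 z95 0.1493
t 16.1833 p [ 0.4276 -0.107   0.1116] y [-0.978  0.209  0.004] z [ 0.145  0.693 -0.706] j [-0.67  0.52 -0.24  1.23  0.69 -2.18] F [ 0.63  0.08 -3.31] T [-1.02  0.23 -0.02] w 0.0543 63.45159888267517
```

```bash
python3 - <<'E'
from h import *
Q=rot(A*.7071+down*.7071,B)
off=A*.002-np.array([0,0,.0222])
st(); o=bot.get_obs()
p0=o["eef_pos"]
plan([(p0+[0,0,.088],None,5,0),(C-A*.08-B*.0035+[0,0,.222]+off,Q,11,0)])
E
```

```text
t 16.1833 p [ 0.4276 -0.107   0.1116] y [-0.978  0.209  0.004] z [ 0.145  0.693 -0.706] j [-0.67  0.52 -0.24  1.23  0.69 -2.18] F [ 0.63  0.08 -3.31] T [-1.02  0.23 -0.02] w 0.0543 63.45159888267517
--call 0
[[-0.062, 0.0, -0.062], [0.0, 0.0, 0.0], 0] 
[[-0.062, 0.0, -0.062], [0.0, 0.0, 0.0], 0] 
[[-0.063, 0.001, -0.062], [0.0, 0.0, 0.0], 0] 
[[-0.062, 0.0, -0.062], [0.0, 0.0, 0.0], 0] 
[[-0.063, 0.001, -0.063], [0.0, 0.0, 0.0], 0] 
[[-0.068, -0.049, 0.068], [0.0018, 0.0, 0.0016], 0] 
[[-0.068, -0.049, 0.068], [0.0018, 0.0, 0.0016], 0] 
[[-0.068, -0.048, 0.068], [0.0017, 0.0, 0.0016], 0] 
--call 1
[[-0.069, -0.047, 0.068], [0.0018, 0.0, 0.0016], 0] 
[[-0.069, -0.047, 0.069], [0.0017, 0.0001, 0.0016], 0] 
[[-0.069, -0.046, 0.069], [0.0018, 0.0, 0.0016], 0] 
[[-0.069, -0.045, 0.069], [0.0017, 0.0001, 0.0016], 0] 
[[-0.069, -0.044, 0.069], [0.0018, 0.0, 0.0016], 0] 
[[-0.07, -0.044, 0.07], [0.0017, 0.0001, 0.0016], 0] 
[[-0.07, -0.043, 0.07], [0.0018, 0.0, 0.0016], 0] 
[[-0.07, -0.042, 0.07], [0.0017, 0.0001, 0.0017], 0] 
end [0.5779 0.0763 0.1999] rows 16
```

Call:
apply_moves:
  steps:
    - [[-0.04,0,-0.04],[0,0,0],0]
    - [[-0.066,0,-0.066],[0,0,0],0]
    - [[-0.066,0,-0.066],[0,0,0],0]
    - [[-0.07,0,-0.07],[0,0,0],0]
    - [[-0.07,0,-0.07],[0,0,0],0]
    - [[-0.068,-0.049,0.068],[0.0018,0,0.0016],0]
    - [[-0.068,-0.049,0.068],[0.0018,0,0.0016],0]
    - [[-0.068,-0.048,0.068],[0.0018,0,0.0016],0]

```text
clock: 16.85
eef_pos: [0.4695, -0.0571, 0.2002]
tool_rot: [-0.572, 0.725, 0.238, 0.3]
ft_force: [0.3, -0.5, -2.4]
grip_width: 0.0544
grasp_force: 63.7
```

Call:
apply_moves:
  steps:
    - [[-0.069,-0.047,0.068],[0.0018,0,0.0016],0]
    - [[-0.069,-0.047,0.069],[0.0018,0,0.0016],0]
    - [[-0.069,-0.046,0.069],[0.0017,0,0.0016],0]
    - [[-0.069,-0.045,0.069],[0.0017,0,0.0016],0]
    - [[-0.069,-0.044,0.069],[0.0017,0,0.0016],0]
    - [[-0.07,-0.044,0.07],[0.0017,0,0.0016],0]
    - [[-0.07,-0.043,0.07],[0.0017,0,0.0016],0]
    - [[-0.07,-0.042,0.07],[0.0017,0,0.0016],0]

```text
clock: 17.52
eef_pos: [0.5783, 0.0769, 0.1995]
tool_rot: [-0.551, 0.742, 0.229, 0.307]
ft_force: [-0.2, 1.0, -3.4]
grip_width: 0.0544
grasp_force: 63.7
```

Call:
apply_moves:
  steps:
    - [[0,0,0],[0,0,0],0]
    - [[0,0,0],[0,0,0],0]
    - [[0,0,0],[0,0,0],0]
    - [[0,0,0],[0,0,0],0]
    - [[0,0,0],[0,0,0],0]
    - [[0,0,0],[0,0,0],0]
    - [[0,0,0],[0,0,0],0]
    - [[0,0,0],[0,0,0],0]

```text
clock: 18.18
eef_pos: [0.5786, 0.0753, 0.2006]
tool_rot: [-0.551, 0.741, 0.228, 0.308]
ft_force: [0.5, -0.1, -3.4]
grip_width: 0.054
grasp_force: 64.2
```

```bash
python3 - <<'E'
from h import *
st(); print("side"); im,d,k,P=seehook("side","s9",(270,90,430,210),5); 
p=bot.get_obs()["eef_pos"]
print("wrist"); im,d,k,P=seehook("wrist","w9"); a=(P-C)@A; s=(P-C)@B; Z=P[...,2]
for n in("s9","w9"):
    kk=cal("side" if n=="s9" else "wrist"); q=np.load(f"pics/{n}.npz"); P=cloud(q["d"],kk); a=(P-C)@A; s=(P-C)@B; Z=P[...,2]; sat=cv2.cvtColor(q["im"],cv2.COLOR_RGB2HSV)[...,1]
    m=(q["d"]>0)&(abs(s+.0035)<.015)&(abs(a+.08)<.02)&(Z>.205)&(Z<.235)&(sat<90); print(n,m.sum()); 
    if m.sum()>5: stats(P[m],"bar"); print("a",np.percentile(a[m],[3,50,97]).round(4),"z",np.percentile(Z[m],[3,50,97]).round(4))
st()
E
```

```text
t 18.1833 p [0.5786 0.0753 0.2006] y [-0.957  0.289 -0.001] z [ 0.205  0.678 -0.706] j [-0.22  0.39 -0.15  0.96  0.78 -1.47] F [ 0.47 -0.15 -3.39] T [-1.07  0.31 -0.  ] w 0.054 64.16862487792969
side
0.18 8 a -0.001 0.0077 s [-0.0078  0.0017] zmax 0.1882
0.19 11 a -0.0197 0.0053 s [-0.0081  0.0031] zmax 0.1977
0.2 14 a -0.0241 0.002 s [-0.0104  0.0015] zmax 0.21
0.21 10 a -0.0047 0.0006 s [-0.0101  0.0025] zmax 0.2184
0.22 15 a -0.0076 -0.0016 s [-0.0092  0.0029] zmax 0.2299
0.23 13 a -0.0099 -0.0027 s [-0.009   0.0033] zmax 0.24
0.24 14 a -0.0123 -0.0034 s [-0.0089  0.0025] zmax 0.2497
0.25 12 a -0.0138 0.0223 s [-0.0083  0.0027] zmax 0.2597
0.26 13 a -0.0127 0.02 s [-0.0092  0.0012] zmax 0.2688
0.27 14 a -0.0188 0.0142 s [-0.0087  0.0018] zmax 0.2795
0.28 21 a -0.0165 0.0116 s [-0.0102  0.0028] zmax 0.2894
0.29 18 a -0.01 0.0028 s [-0.0089  0.0027] zmax 0.2959
wrist
0.17 164 a -0.0168 -0.0039 s [-0.0112  0.0028] zmax 0.18
0.18 266 a -0.0183 -0.0142 s [-0.011   0.0026] zmax 0.19
0.19 392 a -0.0229 0.0029 s [-0.0114  0.003 ] zmax 0.2
0.2 280 a -0.0023 0.002 s [-0.0112  0.0028] zmax 0.21
0.21 85 a -0.0033 0.0005 s [-0.0111  0.0027] zmax 0.2134
0.22 131 a -0.0072 -0.003 s [-0.0114  0.0031] zmax 0.2297
0.23 317 a -0.0079 -0.0034 s [-0.0112  0.003 ] zmax 0.2388
s9 0
w9 1244
bar 1244 c [0.5761 0.0707 0.2238] mid [0.5761 0.0707 0.2238] dir [-0.957  0.288 -0.024] len 0.0299 z95 0.2273
a [-0.0857 -0.0841 -0.0816] z [0.2202 0.2238 0.2273]
t 18.2833 p [0.5786 0.0755 0.2006] y [-0.957  0.289 -0.001] z [ 0.205  0.678 -0.706] j [-0.22  0.39 -0.15  0.96  0.78 -1.47] F [ 0.15  0.22 -3.32] T [-1.02  0.34  0.  ] w 0.054 64.16858553886414
```

View pics/s9.png

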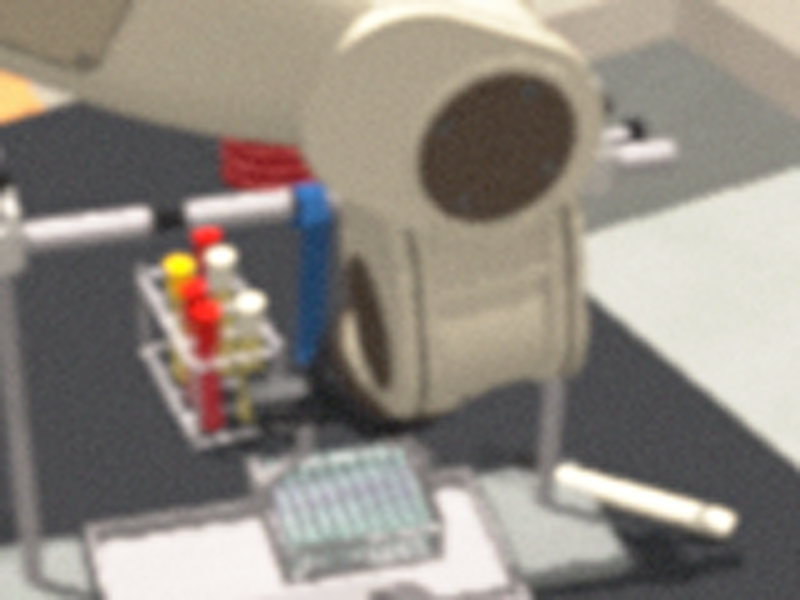

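The side view shows the rack upright over the tray, with the hook at (310,270) still in its groove. The wrist depth gives the bar centre at a = -.082, z = .224, and the hook tip top at z ≈ .200. I move in above the tip.

Call:
apply_moves:
  steps:
    - [[-0.0366,0,0.0488],[0,0,0],0]
    - [[-0.0366,0,0.0488],[0,0,0],0]
    - [[-0.0366,0,0.0488],[0,0,0],0]
    - [[-0.0366,0,0.0488],[0,0,0],0]
    - [[-0.03,0,0.04],[0,0,0],0]
    - [[-0.0215,0,0.0287],[0,0,0],0]
    - [[-0.013,0,0.0172],[0,0,0],0]
    - [[-0.0043,0,0.0057],[0,0,0],0]

```text
clock: 18.95
eef_pos: [0.599, 0.1444, 0.1904]
tool_rot: [-0.551, 0.741, 0.228, 0.308]
ft_force: [0.2, -0.3, -3.4]
grip_width: 0.0543
grasp_force: 64.1
```

Call:
apply_moves:
  steps:
    - [[0,0,0],[0,0,0],0]
    - [[0,0,0],[0,0,0],0]
    - [[0,0,0],[0,0,0],0]
    - [[0,0,0],[0,0,0],0]
    - [[0,0,0],[0,0,0],0]
    - [[0,0,0],[0,0,0],0]
    - [[0,0,0],[0,0,0],0]
    - [[0,0,0],[0,0,0],0]

```text
clock: 19.62
eef_pos: [0.5991, 0.1437, 0.1905]
tool_rot: [-0.551, 0.741, 0.228, 0.308]
ft_force: [0.2, 0.1, -2.8]
grip_width: 0.0541
grasp_force: 64.1
```

```bash
python3 - <<'E'
from h import *
st(); p=bot.get_obs()["eef_pos"]; print("tcp a,s",(p-C)@A,(p-C)@B)
im,d,k,P=seehook("wrist","w10",(220,150,420,300),3.9); a=(P-C)@A; s=(P-C)@B; Z=P[...,2]; sat=cv2.cvtColor(im,cv2.COLOR_RGB2HSV)[...,1]
for lo,hi in((-.018,-.0125),(.0055,.012)):
    m=(d>0)&(s>lo)&(s<hi)&(a>-.035)&(a<.01)&(Z>.2)&(Z<.225)&(sat<90); print("bar",m.sum(),"a",np.percentile(a[m],[3,50,97]).round(4),"z",np.percentile(Z[m],[3,50,97]).round(4))
E
```

```text
t 19.6167 p [0.5991 0.1437 0.1905] y [-0.957  0.289 -0.001] z [ 0.205  0.678 -0.706] j [-0.09  0.39 -0.18  0.8   0.77 -1.29] F [ 0.23  0.15 -2.78] T [-1.06  0.33 -0.01] w 0.0541 64.06952261924744
tcp a,s -0.007376808865892739 -0.004450190711373586
0.17 327 a -0.0169 -0.0064 s [-0.0113  0.0033] zmax 0.18
0.18 621 a -0.0186 -0.014 s [-0.0114  0.0031] zmax 0.19
0.19 869 a -0.0235 0.0028 s [-0.0111  0.003 ] zmax 0.2
0.2 536 a -0.0023 0.0022 s [-0.0113  0.0031] zmax 0.2089
0.21 160 a -0.0046 -0.0008 s [-0.0111  0.003 ] zmax 0.2196
0.22 494 a -0.0562 -0.0016 s [-0.0109  0.0031] zmax 0.2263
bar 229 a [-0.0145 -0.0128 -0.01  ] z [0.2102 0.2141 0.2177]
bar 277 a [-0.0144 -0.0129 -0.0103] z [0.2096 0.2136 0.2172]
```

View pics/w10.png

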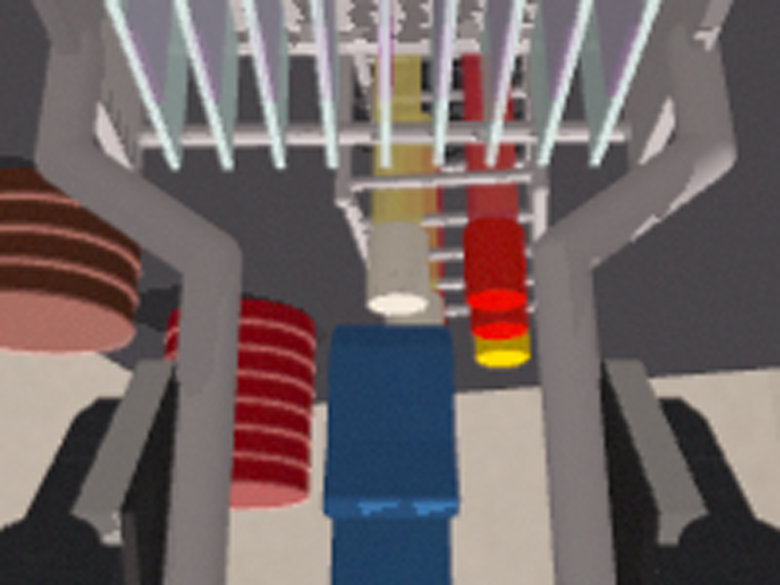

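The bar is 10 mm above the tip and clear of the shank, with the hook centred between the posts (strap at (390,430) in the crop). I lower it along the shank.

Call:
apply_moves:
  steps:
    - [[0.0124,0,0.0182],[0,0,0],0]
    - [[0.0124,0,0.0182],[0,0,0],0]
    - [[0.0124,0,0.0182],[0,0,0],0]
    - [[0.0124,0,0.0182],[0,0,0],0]
    - [[0.0124,0,0.0182],[0,0,0],0]
    - [[0.0124,0,0.0182],[0,0,0],0]
    - [[0,0,0],[0,0,0],0]
    - [[0,0,0],[0,0,0],0]

```text
clock: 20.33
eef_pos: [0.6003, 0.1486, 0.164]
tool_rot: [-0.551, 0.741, 0.229, 0.307]
ft_force: [-0.2, -0.8, -2.4]
grip_width: 0.0543
grasp_force: 64.1
```

```bash
cat >> h.py <<'E'
def bar(name,crop=None,f=1):
    st(); p=bot.get_obs()["eef_pos"]; print("tcp a,s",((p-C)@A).round(4),((p-C)@B).round(4))
    im,d,k,P=seehook("wrist",name,crop,f); a=(P-C)@A; s=(P-C)@B; Z=P[...,2]; sat=cv2.cvtColor(im,cv2.COLOR_RGB2HSV)[...,1]
    for lo,hi in((-.018,-.0125),(.0055,.012)):
        m=(d>0)&(s>lo)&(s<hi)&(a>-.035)&(a<.015)&(Z>p[2]+.01)&(Z<p[2]+.035)&(sat<90); print("bar",m.sum(),"a",np.percentile(a[m],[3,50,97]).round(4),"z",np.percentile(Z[m],[3,50,97]).round(4))
E
python3 -c "
from h import *
bar('w11')"
```

```text
t 20.3333 p [0.6003 0.1486 0.164 ] y [-0.958  0.288  0.   ] z [ 0.204  0.678 -0.706] j [-0.08  0.42 -0.21  0.73  0.76 -1.28] F [-0.23 -0.82 -2.39] T [-1.06  0.29  0.  ] w 0.0543 64.07032012939453
tcp a,s -0.0023 -0.0041
0.17 532 a -0.0166 -0.0071 s [-0.0112  0.0031] zmax 0.1799
0.18 901 a -0.0189 -0.0136 s [-0.0113  0.0033] zmax 0.1899
0.19 913 a -0.0499 0.0025 s [-0.0111  0.0031] zmax 0.1998
bar 232 a [-0.0093 -0.0078 -0.0054] z [0.1836 0.1875 0.1911]
bar 269 a [-0.0095 -0.0078 -0.0054] z [0.1832 0.1871 0.1907]
```

Call:
apply_moves:
  steps:
    - [[0.003,0,0.0042],[0,0,0],0]
    - [[0.003,0,0.0042],[0,0,0],0]
    - [[0.003,0,0.0042],[0,0,0],0]
    - [[0.003,0,0.0042],[0,0,0],0]
    - [[0.003,0,0.0042],[0,0,0],0]
    - [[0,0,0],[0,0,0],0]
    - [[0,0,0],[0,0,0],0]
    - [[0,0,0],[0,0,0],0]

```text
clock: 21.05
eef_pos: [0.6008, 0.1493, 0.1595]
tool_rot: [-0.551, 0.741, 0.228, 0.308]
ft_force: [0.1, 0.9, -3.7]
grip_width: 0.0536
grasp_force: 64.1
```

Call:
apply_moves:
  steps:
    - [[0.003,0,0.003],[0,0,0],0]
    - [[0,0,0],[0,0,0],0]
    - [[0.003,0,0.003],[0,0,0],0]
    - [[0,0,0],[0,0,0],0]
    - [[0,0,0],[0,0,0],0]
    - [[0,0,0],[0,0,0],0]
    - [[0,0,0],[0,0,0],0]
    - [[0,0,0],[0,0,0],0]

```text
clock: 21.72
eef_pos: [0.6008, 0.1493, 0.1578]
tool_rot: [-0.551, 0.741, 0.228, 0.308]
ft_force: [-0.4, 0.2, -3.0]
grip_width: 0.0539
grasp_force: 64.1
```

Call:
apply_moves:
  steps:
    - [[0.003,0,0.003],[0,0,0],0]
    - [[0,0,0],[0,0,0],0]
    - [[0.003,0,0.003],[0,0,0],0]
    - [[0,0,0],[0,0,0],0]
    - [[0,0,0],[0,0,0],0]
    - [[0,0,0],[0,0,0],0]
    - [[0,0,0],[0,0,0],0]
    - [[0,0,0],[0,0,0],0]

```text
clock: 22.38
eef_pos: [0.6008, 0.1493, 0.1561]
tool_rot: [-0.551, 0.741, 0.228, 0.308]
ft_force: [-0.3, -0.2, -2.1]
grip_width: 0.0539
grasp_force: 64.1
```

```bash
python3 -c "
from h import *
bar('w12')"
```

```text
t 22.3833 p [0.6008 0.1493 0.1561] y [-0.957  0.288 -0.001] z [ 0.205  0.678 -0.706] j [-0.08  0.43 -0.22  0.71  0.76 -1.28] F [-0.29 -0.22 -2.06] T [-1.02  0.38  0.05] w 0.0539 64.0583610534668
tcp a,s -0.0015 -0.0045
0.17 637 a -0.017 -0.0069 s [-0.0112  0.003 ] zmax 0.18
0.18 988 a -0.0497 -0.0139 s [-0.0112  0.0032] zmax 0.1899
0.19 107 a -0.0494 -0.0159 s [-0.0102  0.0021] zmax 0.1912
bar 228 a [-0.0085 -0.0071 -0.0043] z [0.1758 0.1797 0.1833]
bar 277 a [-0.0085 -0.0071 -0.0045] z [0.1753 0.1792 0.1828]
```

Call:
apply_moves:
  steps:
    - [[0.003,0,0.003],[0,0,0],0]
    - [[0,0,0],[0,0,0],0]
    - [[0,0,0],[0,0,0],0]
    - [[0,0,0],[0,0,0],0]
    - [[0,0,0],[0,0,0],0]
    - [[0,0,0],[0,0,0],0]
    - [[0,0,0],[0,0,0],0]
    - [[0,0,0],[0,0,0],0]

```text
clock: 23.1
eef_pos: [0.6012, 0.1494, 0.1558]
tool_rot: [-0.551, 0.741, 0.228, 0.308]
ft_force: [0.1, -0.1, 3.3]
grip_width: 0.0541
grasp_force: 64.1
```

Call:
apply_moves:
  steps:
    - [[0.003,0,0.003],[0,0,0],0]
    - [[0,0,0],[0,0,0],0]
    - [[0,0,0],[0,0,0],0]
    - [[0,0,0],[0,0,0],0]
    - [[0,0,0],[0,0,0],0]
    - [[0,0,0],[0,0,0],0]
    - [[0,0,0],[0,0,0],0]
    - [[0,0,0],[0,0,0],0]

```text
clock: 23.77
eef_pos: [0.6016, 0.1496, 0.1557]
tool_rot: [-0.551, 0.741, 0.228, 0.309]
ft_force: [0.2, -0.4, 5.5]
grip_width: 0.0542
grasp_force: 64.4
```

Contact: Fz rose from -3 to +5.5 N at the expected seat height, so the hook carries the rack. I relieve slightly, open slowly and back off along the tool axis.

Call:
apply_moves:
  steps:
    - [[-0.002,0,-0.002],[0,0,0],0]
    - [[0,0,0],[0,0,0],0]
    - [[0,0,0],[0,0,0],0.66]
    - [[0,0,0],[0,0,0],0.7]
    - [[0,0,0],[0,0,0],0.75]
    - [[0,0,0],[0,0,0],0.8]
    - [[0,0,0],[0,0,0],0.9]
    - [[0,0,0],[0,0,0],1]

```text
clock: 24.43
eef_pos: [0.6006, 0.1493, 0.1545]
tool_rot: [-0.551, 0.741, 0.228, 0.307]
ft_force: [-0.2, -0.4, 0.3]
grip_width: 0.0852
grasp_force: 0.0
```

```bash
python3 -c "
from h import *
bar('w13')"
```

```text
t 24.4333 p [0.6006 0.1493 0.1545] y [-0.957  0.288 -0.   ] z [ 0.204  0.678 -0.707] j [-0.08  0.43 -0.22  0.71  0.76 -1.28] F [-0.25 -0.42  0.33] T [-0.58  0.21  0.05] w 0.0852 0.0
tcp a,s -0.0016 -0.0042
0.17 650 a -0.0124 -0.0026 s [-0.012   0.0025] zmax 0.1799
0.18 896 a -0.0509 -0.0098 s [-0.0118  0.0024] zmax 0.1898
bar 198 a [-0.0047 -0.0031 -0.0008] z [0.1756 0.1795 0.1828]
bar 258 a [-0.0047 -0.0032 -0.0012] z [0.1751 0.1791 0.1824]
```

View pics/w13.png

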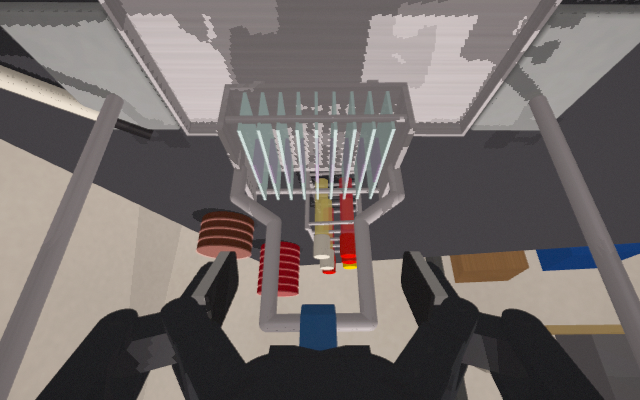

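The view shows the rack hanging on the hook (blue at (318,328)), with the fingers open and clear of the posts at (270,270) and (370,270). I retreat.

Call:
apply_moves:
  steps:
    - [[0,0,-0.03],[0,0,0],1]
    - [[0,0,-0.06],[0,0,0],1]
    - [[0,0,-0.09],[0,0,0],1]
    - [[0,0,-0.1],[0,0,0],1]
    - [[0,0,-0.12],[0,0,0],1]
    - [[0,0,-0.12],[0,0,0],1]
    - [[0,0,-0.12],[0,0,0],1]
    - [[0,0,-0.12],[0,0,0],1]

```text
clock: 25.15
eef_pos: [0.5692, 0.0454, 0.2636]
tool_rot: [-0.551, 0.741, 0.228, 0.308]
ft_force: [-0.5, -0.8, -0.1]
grip_width: 0.0855
grasp_force: 0.0
```

Call:
apply_moves:
  steps:
    - [[0,0,-0.05],[0,0,0],1]
    - [[0,0,0],[0,0,0],1]
    - [[0,0,0],[0,0,0],1]
    - [[0,0,0],[0,0,0],1]
    - [[0,0,0],[0,0,0],1]
    - [[0,0,0],[0,0,0],1]
    - [[0,0,0],[0,0,0],1]
    - [[0,0,0],[0,0,0],1]

```text
clock: 25.82
eef_pos: [0.5674, 0.0401, 0.2689]
tool_rot: [-0.551, 0.741, 0.229, 0.307]
ft_force: [0.6, 0.4, 0.3]
grip_width: 0.0854
grasp_force: 0.0
```

```bash
python3 -c "
from h import *
st(); seehook('wrist','w14',(170,0,490,400),1.4)
for _ in range(20): camera('top')
seehook('wrist','w15')"
```

```text
t 25.8167 p [0.5674 0.0401 0.2689] y [-0.958  0.288  0.   ] z [ 0.204  0.678 -0.706] j [-0.29  0.34 -0.03  1.21  0.79 -1.57] F [0.62 0.37 0.35] T [-0.62  0.22  0.02] w 0.0854 0.0
0.17 57 a -0.0149 -0.012 s [-0.0118  0.0026] zmax 0.18
0.18 134 a -0.0171 0.0047 s [-0.0111  0.0025] zmax 0.19
0.19 259 a -0.0219 0.0054 s [-0.011   0.0028] zmax 0.1995
0.2 145 a -0.0011 0.0029 s [-0.0109  0.0036] zmax 0.2099
0.21 160 a -0.0029 0.0014 s [-0.0116  0.0026] zmax 0.22
0.22 158 a -0.0051 -0.0008 s [-0.0114  0.0024] zmax 0.23
0.23 164 a -0.0079 -0.0033 s [-0.0112  0.0023] zmax 0.24
0.24 187 a -0.0097 -0.0053 s [-0.011  0.003] zmax 0.25
0.25 201 a -0.0115 -0.0062 s [-0.0108  0.0028] zmax 0.2599
0.26 207 a -0.0138 -0.0091 s [-0.0107  0.0027] zmax 0.2698
0.27 234 a -0.0156 -0.0094 s [-0.0113  0.0026] zmax 0.2799
0.28 287 a -0.0152 -0.0011 s [-0.0122  0.0041] zmax 0.2899
0.29 95 a -0.0082 0.0015 s [-0.0112  0.0034] zmax 0.2933
0.17 60 a -0.0134 -0.0103 s [-0.0114  0.0031] zmax 0.18
0.18 136 a -0.0164 0.0054 s [-0.0113  0.0029] zmax 0.19
0.19 254 a -0.0207 0.0057 s [-0.0115  0.0024] zmax 0.2
0.2 140 a -0.0018 0.0036 s [-0.0114  0.0031] zmax 0.2099
0.21 154 a -0.0024 0.0017 s [-0.0112  0.003 ] zmax 0.2199
0.22 161 a -0.0045 -0.0008 s [-0.011   0.0029] zmax 0.23
0.23 163 a -0.0071 -0.0019 s [-0.0108  0.0027] zmax 0.2399
0.24 180 a -0.0092 -0.0044 s [-0.0107  0.0026] zmax 0.2499
0.25 193 a -0.0108 -0.0069 s [-0.0113  0.0024] zmax 0.26
0.26 215 a -0.0131 -0.0086 s [-0.0111  0.0031] zmax 0.27
0.27 225 a -0.0154 -0.0107 s [-0.0109  0.003 ] zmax 0.2796
0.28 276 a -0.0154 -0.0057 s [-0.0116  0.0037] zmax 0.2896
0.29 107 a -0.0088 0.0035 s [-0.0108  0.003 ] zmax 0.2937
```

```bash
python3 -c "
from h import *
q=np.load('pics/w15.npz'); k=cal('wrist'); P=cloud(q['d'],k); a=(P-C)@A; s=(P-C)@B; Z=P[...,2]; sat=cv2.cvtColor(q['im'],cv2.COLOR_RGB2HSV)[...,1]
m=(q['d']>0)&(abs(s+.0035)<.03)&(abs(a)<.03)&(sat<90)&(Z>.16)&(Z<.2); stats(P[m],'bar'); 
m=(q['d']>0)&(abs(s)<.06)&(abs(a)<.06)&(Z>.05)&(Z<.105)&(sat<90); stats(P[m],'tray'); print(Z[m].min())
st(); print(bot.job_done())"
```

```text
bar 567 c [0.5994 0.1465 0.1757] mid [0.5997 0.1464 0.1757] dir [-0.959  0.284  0.015] len 0.0556 z95 0.183
tray 5276 c [0.5978 0.14   0.0785] mid [0.5979 0.14   0.0785] dir [-0.956  0.292 -0.003] len 0.1007 z95 0.0957
0.06353622712661665
t 26.9167 p [0.5676 0.0395 0.2694] y [-0.957  0.288 -0.001] z [ 0.205  0.678 -0.706] j [-0.29  0.34 -0.03  1.21  0.79 -1.57] F [-0.1   0.11  0.25] T [-0.66  0.19  0.03] w 0.0854 0.0
the job is handed in; nothing more can be done
None
```

The hook sits on the bottom of the middle groove and the rack hangs level in its lower curl; I handed the job in at about 27 s with the arm clear, but I viewed 11 pictures, one over the limit of 10.

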